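# Tidy the jam corner: jars into their wells, fruit baskets onto the hooks

## Robot

A 6-joint arm with a two-finger parallel gripper is mounted at the origin on the work surface. World frame = base frame: x ahead of the robot, y to its left, z up, the work surface at z = 0. Lengths are in mm, angles in rad, forces in N, time in s.
With the tool pointing down it reaches from about 350 to 975 mm from the base axis. Payload 7.1 kg.
Tool frame: the origin (TCP) lies midway between the tips of the shut fingers; the grasp point (between the pads) lies 19 mm behind it; z points along the fingers, y is the line along which they close (so a half turn about z gives the same grasp; the last joint's range is limited). The gripper opens to 88 mm and grips with 3 to 60 N. Pads are 20 mm wide; open, the fingers measure 115 mm over their backs; the gripper's body (75 mm by 178 mm) begins 61 mm behind the grasp point.
Start: joints at [-1.231, 0.423, 1.63, -0, 1.089, -0.019], TCP at [219.486, -585.176, 222.675] pointing down, gripper open.
Joint ranges: [-3, 3], [-0.9, 2.11], [0.09, 2.58], [-1.31, 4.45], [0.11, 2.69], [-2.54, 2.54]. Speed limits (rad/s): [2.39, 2.39, 3.01, 3.14, 3.14, 3.14].

## Interface

Orientations are given as a rotation vector (axis times angle).
In Python, from workcell import get_obs, get_image, camera_params, close_job gives the robot as it stands.
- The arm moves only by the shell command python3 -m creep 'ROWS' [OPENING]. ROWS is a JSON object of lists of equal length, an entry for each row: "delta_pos": the shift along the tool's x, y, z in m, a list of three; "twist": the turn, a rotation vector about the tool's x, y, z in degrees, a list of three. A call has 1 to 20 rows; each row shifts and turns the commanded pose from where the row before left it, along the tool's axes as they then stand; what a row does not reach is not made up. A row lasts 1/12 s, in which the tool goes at most 41.7 mm and 7.16 degrees, less where a joint would pass 70% of its speed; a pose out of reach is approached as far as the arm can. A call with a gripper value outside its range is refused whole. OPENING is the opening, from 0 (shut) to 1 (fully open), set as the call begins (- or left out, the last holds). The fingers move at their own pace and stop on an object; the grip force is fixed at half the most. Time passes only in rows, so rows that do not move let the fingers close. It gives the time, the measured TCP pose, the force, the opening and the grip force at its end, in the units of the state.
- get_obs(): the state, without advancing time (a new reading comes with each control period).
- get_image(name): name is "scene" or "top" or "wrist"; returns (picture, depth): 480x640x3 uint8, red, green, blue; 480x640 float32, mm along the optical axis (not along the pixel's ray), 0 where there is no reading.
- camera_params(name): a dict with "camera_matrix" (3x3 intrinsics, pixels), "extrinsics" (4x4, takes a point from camera to world coordinates). Camera axes: x right, y down, z forward; pixel columns grow to the right and rows downward; lengths in mm; the calibration is good to about 2 mm. A picture is of the moment at which its call begins: read the wrist's pose just before it. camera_params takes no time and is no camera call; for the wrist camera it gives the pose at the moment of the call.
- close_job(): hands the job in; it is judged then, once.
The state is a dict: "t": time; "qpos": joint angles; "qvel": joint speeds; "joint_torque": joint torques, N m; "ee_pos": TCP position; "orientation": TCP orientation; "ft_force": force on the tool from outside, world axes, zero at the start; "moment": the same for the moment, N m; "width": finger opening in mm; "grasp_force": force on a finger pad.
Only numpy, scipy, OpenCV 4.12 (cv2) and the standard library are available. Lean on these libraries where they do the work, as an engineer would, in place of code of your own. Each camera call takes 0.05 s, during which the arm holds its last target. There are 200 camera calls.

## Task

Tidy up after the jam making: put every jam jar back, upright and fully down, into the well of the wooden jar rack that is made for its shape and size, and hang every empty fruit basket by its handle on the hook rack, one basket to a hook, any hook, hanging level across both prongs of it. Some jars or a basket may be missing today; leave the bowl of plums and the small jam pot where they are.

Things in the scene. Friction and masses are not known exactly. Their poses are not given: they have to be found in the camera images.
- hook_rack: fixed wooden hook rack: a level beam 390 mm long on two posts, with three dark steel twin-prong hooks 140 mm apart. Origin on the table below the middle hanging point; z up, y along the beam, prongs point to -x (to the robot). Beam front face at x = +35 mm, top 262 mm above the table, highest but for the prong tips; posts stand behind x = +69 mm, feet 15 mm high
- jar_rack: fixed wooden jar rack, a block 216 x 216 x 48 mm with four fitted wells 38 mm deep (floor 10 mm above the table), each 8 mm wider than its jar, mouths chamfered 3 mm. Origin at the centre of its underside, z up; wells at x, y = +-53 mm
- jar_rack_hole0 (a point): centre of the mouth (48 mm above the table) of the large round well, 70 mm across, for the large round jar; axes as the jar rack's
- jar_rack_hole1 (a point): centre of the mouth of the small round well, 56 mm across, for the small round jar; axes as the jar rack's
- jar_rack_hole2 (a point): centre of the mouth of the square well, 60 x 60 mm, sides along the jar rack's x and y, for the square jar; axes as the jar rack's
- jar_rack_hole3 (a point): centre of the mouth of the oblong well, 50 mm along the jar rack's x by 78 mm along its y, for the oblong jar; axes as the jar rack's
- jar_large: large round jam jar, amber glass 62 mm across with a steel lid 60 mm across, 95 mm tall in all (lid 14 mm), about 0.4 kg; origin at the centre of its underside, z up. May be absent
- jar_small: small round jam jar, amber glass and lid 48 mm across, 88 mm tall in all (lid 14 mm), about 0.2 kg; origin at the centre of its underside, z up. May be absent
- jar_square: square jam jar, amber glass 52 x 52 x 82 mm tall with a round steel lid 48 mm across and 14 mm high on top (96 mm in all), about 0.32 kg; origin at the centre of its underside, z up, x and y along its sides. May be absent
- jar_oblong: oblong jam jar, amber glass 42 mm (its x) by 70 mm (its y) by 82 mm tall with a round steel lid 38 mm across and 14 mm high on top (96 mm in all), about 0.32 kg; origin at the centre of its underside, z up. May be absent
- hook0 (a point): left (+y) hook of the hook rack: the point midway between its prongs where a hanging basket's bar centreline lies, 260 mm above the table. Prongs: 8 mm round bars at y = +-27 mm, centreline 10 mm below this point, level from the beam (x = +35 mm) to x = -25 mm, then turned up; tips at x = -38 mm, tops 16 mm above this point. Axes as the rack's
- hook1 (a point): middle hook of the hook rack: the point midway between its prongs where a hanging basket's bar centreline lies, 260 mm above the table. Prongs: 8 mm round bars at y = +-27 mm, centreline 10 mm below this point, level from the beam (x = +35 mm) to x = -25 mm, then turned up; tips at x = -38 mm, tops 16 mm above this point. Axes as the rack's
- hook2 (a point): right (-y) hook of the hook rack: the point midway between its prongs where a hanging basket's bar centreline lies, 260 mm above the table. Prongs: 8 mm round bars at y = +-27 mm, centreline 10 mm below this point, level from the beam (x = +35 mm) to x = -25 mm, then turned up; tips at x = -38 mm, tops 16 mm above this point. Axes as the rack's
- basket_a: empty chip-wood fruit basket, open box 80 mm (its x) by 110 mm (y) by 50 mm high with a stiff fixed arch handle, 0.16 kg; all three alike. Origin at the centre of its underside, z up. The handle's level bar runs along y, 12 x 12 mm, centreline 115 mm above the origin, between uprights with inner faces at y = +-46 mm; 59 mm free between rim and bar. May be absent
- basket_b: empty chip-wood fruit basket, open box 80 mm (its x) by 110 mm (y) by 50 mm high with a stiff fixed arch handle, 0.16 kg; all three alike. Origin at the centre of its underside, z up. The handle's level bar runs along y, 12 x 12 mm, centreline 115 mm above the origin, between uprights with inner faces at y = +-46 mm; 59 mm free between rim and bar. May be absent
- basket_c: empty chip-wood fruit basket, open box 80 mm (its x) by 110 mm (y) by 50 mm high with a stiff fixed arch handle, 0.16 kg; all three alike. Origin at the centre of its underside, z up. The handle's level bar runs along y, 12 x 12 mm, centreline 115 mm above the origin, between uprights with inner faces at y = +-46 mm; 59 mm free between rim and bar. May be absent
- plum_bowl: bystander: wooden bowl of green plums, 170 mm across, about 85 mm high with the plums; origin at the centre of its underside
- ramekin: bystander: small white pot of jam, 72 mm across, 40 mm high; origin at the centre of its underside
- basket_a_bar (a point): the middle of basket_a's handle bar, on its centreline, 115 mm above the basket's origin; axes as the basket's
- basket_b_bar (a point): the middle of basket_b's handle bar, on its centreline, 115 mm above the basket's origin; axes as the basket's
- basket_c_bar (a point): the middle of basket_c's handle bar, on its centreline, 115 mm above the basket's origin; axes as the basket's
Mind the look-alikes: they are no part of the job. Leave any blue or red look-alike of the jar_small alone.

How it is judged:
By the outcome, as a careful person would: the job done as asked, in the order asked, and still so for the second after the job is handed in, with the robot touching nothing.
Of basket_a, basket_b, basket_c only 2 to 3 are there at a start; the rules pass over those that are not, and their reading is None.
Of jar_large, jar_small, jar_square, jar_oblong only 3 to 4 are there at a start; the rules pass over those that are not, and their reading is None.
At some moment in a run one of basket_a, basket_b, basket_c may be knocked a few centimetres aside while the robot is not near it.
It also fails if it takes over 210 s, if anything falls off the work surface, if the arm or the gripper's body presses on something with over 40 N, if the wrist force passes 120 N, or if a joint passes its speed limit or range.

## Working session

There is one attempt and no reset: what is moved stays moved. The work goes in short steps, Python scripts to look and compute and a shell command to move; the robot and the scene stay as the last step left them, time stands still between calls to the robot, and variables do not carry over. Pictures are saved under pics/ and viewed, at most 14 in all, crops included, and the job is handed in when it is done.

```bash
ls; mkdir -p pics; python3 - <<'E'
from workcell import *
import cv2,numpy as np
print(get_obs())
for n in("top","scene"):
    im,d=get_image(n); p=camera_params(n); np.savez(f'pics/{n}0.npz',im=im,d=d,K=p["camera_matrix"],E=p["extrinsics"])
    cv2.imwrite(f'pics/{n}0.png',im[:,:,::-1]); print(n,np.round(p["camera_matrix"],1).tolist(),np.round(p["extrinsics"],3).tolist())
E
```

```text
pics
{'t': 0.0, 'qpos': array([-1.23102311e+00,  4.23848876e-01,  1.63067325e+00, -1.50772638e-05,
        1.08860218e+00, -1.89629001e-02]), 'qvel': array([-0.00096503,  0.00018832, -0.00082614,  0.00197501, -0.00078048,
        0.0005053 ]), 'joint_torque': array([-2.24984688e-03, -5.44630909e+01, -2.73666430e+01,  6.41342998e-02,
        2.27417483e-02, -7.80789492e-05]), 'ee_pos': array([ 219.29019057, -584.67803168,  221.90326237]), 'orientation': array([-3.08970331e+00, -5.60226093e-01,  4.04778168e-04]), 'ft_force': array([-0.73765012,  0.36133037, -0.10018484]), 'moment': array([-0.03794473, -0.01317596,  0.02790019]), 'grasp_force': 0.0, 'width': 87.53110471546611}
top [[584.7, 0.0, 326.3], [0.0, 584.7, 234.5], [0.0, 0.0, 1.0]] [[-0.036, -0.977, 0.21, 256.616], [-0.999, 0.034, -0.011, 43.88], [0.004, -0.21, -0.978, 1675.725], [0.0, 0.0, 0.0, 1.0]]
scene [[472.6, 0.0, 318.7], [0.0, 472.6, 235.7], [0.0, 0.0, 1.0]] [[-0.358, 0.765, -0.536, 1133.575], [0.934, 0.289, -0.212, 258.758], [-0.007, -0.576, -0.817, 1031.501], [0.0, 0.0, 0.0, 1.0]]
```

View pics/top0.png

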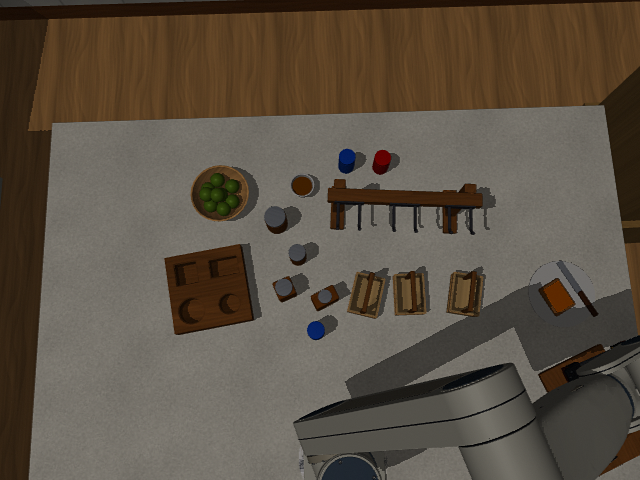

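View pics/scene0.png

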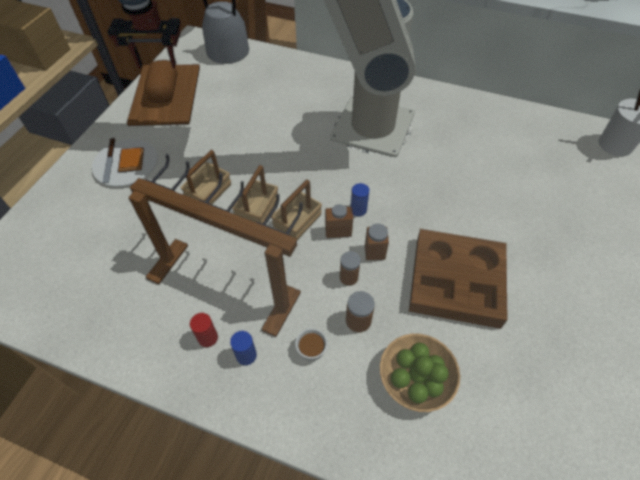

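The top view shows the jars at (277,217) large round, (297,254) small round, (285,288) square and (325,297) oblong. The baskets are at (367,294), (409,292) and (465,292), the jar rack is at (210,288) and the hook rack beam at (405,197). Things that could be taken for jar_small are the blue cans at (316,330) and (346,160) and the red one at (381,161). I choose the amber one at (297,254).

```bash
cat > h.py <<'E'
from workcell import *
import cv2,numpy as np
from scipy.spatial.transform import Rotation as R
def grab(n,save=None):
    p=camera_params(n); im,d=get_image(n)
    if save: cv2.imwrite(f'pics/{save}.png',im[:,:,::-1])
    return im,d,np.array(p["camera_matrix"]),np.array(p["extrinsics"])
def cloud(d,K,E):
    v,u=np.mgrid[:d.shape[0],:d.shape[1]]
    P=np.stack([(u-K[0,2])/K[0,0]*d,(v-K[1,2])/K[1,1]*d,d],-1)
    W=P@E[:3,:3].T+E[:3,3]; W[d<=0]=np.nan; return W
def ray(u,v,z,K,E):
    r=E[:3,:3]@np.linalg.solve(K,[u,v,1.]); return E[:3,3]+r*(z-E[2,3])/r[2]
def rect(pts):
    (c,s,a)=cv2.minAreaRect(pts.astype(np.float32)); return np.round(c,1),np.round(s,1),round(a,1)
E
cat > look.py <<'E'
from h import *
import sys
def analyse(z,offs=None):
    W=cloud(z['d'],z['K'],z['E']); Z=W[:,:,2]
    roi=dict(large=(277,217),small=(297,254),square=(285,288),oblong=(325,297))
    print('table z',np.nanmedian(Z[340:400,60:150]),np.nanstd(Z[340:400,60:150]))
    for k,(u,v) in roi.items():
        w=W[v-22:v+22,u-22:u+22].reshape(-1,3); t=np.nanpercentile(w[:,2],97); w=w[w[:,2]>t-6]
        print(k,'top',t,rect(w[:,:2]))
    for k,(u0,u1) in dict(b0=(340,388),b1=(388,430),b2=(440,492)).items():
        w=W[255:330,u0:u1].reshape(-1,3); w=w[(w[:,2]>110)&(w[:,2]<130)]; print(k,len(w),rect(w[:,:2]))
    w=W[235:345,155:262].reshape(-1,3); w=w[(w[:,2]>42)&(w[:,2]<56)]; print('rack',len(w),np.median(w[:,2]),rect(w[:,:2]))
    w=W[180:215,320:490].reshape(-1,3); w=w[(w[:,2]>252)&(w[:,2]<275)]; print('beam',len(w),np.median(w[:,2]),rect(w[:,:2]))
if __name__=='__main__':
    analyse(np.load('pics/top0.npz'))
E
python3 look.py; python3 - <<'E'
import cv2
im=cv2.imread('pics/top0.png')[140:350,155:500]
cv2.imwrite('pics/top0c.png',cv2.resize(im,None,fx=2.3,fy=2.3,interpolation=cv2.INTER_CUBIC))
E
```

```text
table z -0.3088324676641605 3.9272182976159034
large top 97.37958361602618 (array([653. , 168.3]), array([57.6, 58.2]), 73.1)
small top 89.5075169287911 (array([550.7, 108.2]), array([44.7, 45.8]), 89.5)
square top 97.45930220946862 (array([454. , 147.3]), array([43.9, 45.9]), 17.2)
oblong top 96.15376826302358 (array([424.4,  32.6]), array([43.6, 35.3]), 88.6)
b0 188 (array([431.4, -79.8]), array([ 12.6, 108.9]), 74.6)
b1 193 (array([ 429. , -200.4]), array([107.7,  14. ]), 0.7)
b2 199 (array([ 424.5, -357.9]), array([ 14.2, 108.4]), 78.7)
rack 3834 47.51641747411816 (array([465. , 362.3]), array([216.9, 217.9]), 8.9)
beam 2479 260.0505305258473 (array([ 649.8, -174.3]), array([388.8,  88.4]), 87.6)
```

View pics/top0c.png

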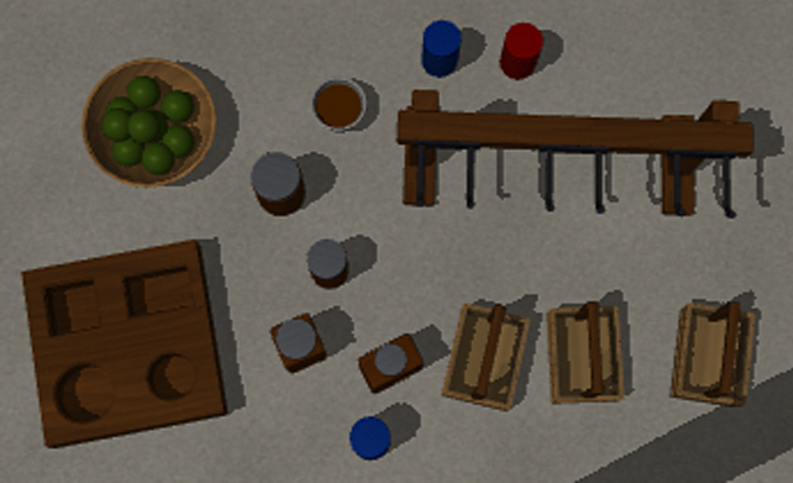

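```bash
cat > plan.py <<'E'
# plan.py x y z [closing-dir yaw deg] : how far to go in tool axes from the measured pose (TCP target)
from h import *
import sys
def plan(x,y,z,yaw=None):
    o=get_obs(); Rt=R.from_rotvec(o['orientation']).as_matrix()
    cy=np.degrees(np.arctan2(Rt[1,1],Rt[0,1])); d=np.array([x,y,z])-o['ee_pos']
    if yaw is not None:
        tw=-((yaw-cy+90)%180-90); q=o['qpos'][5]
        a=np.radians(tw); Rn=Rt@R.from_rotvec([0,0,a]).as_matrix()
    else: tw=0; Rn=Rt
    print('t %.1f'%o['t'],'q6 %.0f'%np.degrees(o['qpos'][5]),'yaw %.1f twist_z %.1f alt %.1f'%(cy,tw,tw-np.sign(tw)*180),
      'd(now) mm',np.round(d@Rt,1),'d(after twist)',np.round(d@Rn,1),'len %.0f'%np.linalg.norm(d),'tilt %.2f'%np.degrees(np.arccos(-Rt[2,2])))
if __name__=='__main__': plan(*map(float,sys.argv[1:]))
E
python3 -m creep '{"delta_pos":[[0.025,-0.027,-0.01],[0.025,-0.027,-0.01],[0.025,-0.027,-0.01],[0.025,-0.027,-0.01],[0.025,-0.027,-0.01],[0.025,-0.027,-0.01],[0.025,-0.027,-0.01],[0.025,-0.027,-0.01],[0.025,-0.027,-0.01],[0.025,-0.027,-0.01],[0.025,-0.027,-0.01],[0.025,-0.027,-0.01],[0.025,-0.027,-0.01],[0.025,-0.027,-0.01],[0.025,-0.027,-0.01],[0.025,-0.027,-0.01],[0.025,-0.027,-0.01],[0.025,-0.027,-0.01],[0.025,-0.027,-0.01],[0.025,-0.027,-0.01]],"twist":[[0,0,0],[0,0,0],[0,0,0],[0,0,0],[0,0,0],[0,0,0],[0,0,0],[0,0,0],[0,0,0],[0,0,0],[0,0,0],[0,0,0],[0,0,0],[0,0,0],[0,0,0],[0,0,0],[0,0,0],[0,0,0],[0,0,0],[0,0,0]]}'
python3 plan.py 500 110 420
python3 - <<'E'
from h import *
im,d,K,E=grab('wrist','w1'); np.savez('pics/w1.npz',im=im,d=d,K=K,E=E); print(K.round(1).tolist(),E.round(2).tolist(),(d>0).mean())
E
```

```text
t: 1.77
ee_pos: [498.1, 97.9, 423.0]
orientation: [3.091, 0.561, -0.0]
ft_force: [-0.6, -1.1, -0.1]
width: 87.8
grasp_force: 0.0
t 1.8 q6 79 yaw -69.4 twist_z 0.0 alt 0.0 d(now) mm [  6.  -10.6   3. ] d(after twist) [  6.  -10.6   3. ] len 13 tilt 0.02
[[346.4, 0.0, 320.6], [0.0, 346.4, 242.9], [0.0, 0.0, 1.0]] [[0.35, -0.9, -0.25, 564.97], [-0.94, -0.34, -0.09, 122.01], [0.0, 0.26, -0.97, 585.08], [0.0, 0.0, 0.0, 1.0]] 0.9959895833333333
```

View pics/w1.png

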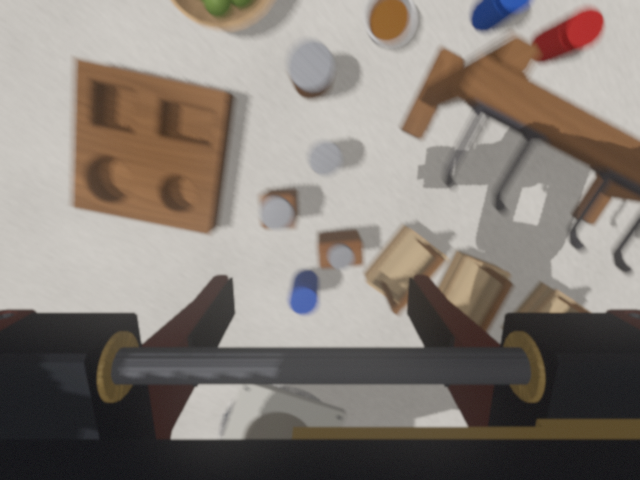

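The wrist view shows the jars at (311,68) large, (325,156) small, (278,210) square and (341,248) oblong. The rack's wells are at (112,105) square, (185,120) oblong, (107,177) large and (180,192) small. The blue look-alike is at (304,290) and I will leave it alone.

```bash
cat > m1.py <<'E'
from h import *
for n in('top0','w1'):
    z=np.load(f'pics/{n}.npz'); W=cloud(z['d'],z['K'],z['E']); X,Y,Z=W[...,0],W[...,1],W[...,2]
    print(n,'table',np.nanmedian(Z[(Z<15)]))
    for k,(cx,cy,h,g,r) in dict(large=(653,168,95,81,40),small=(551,108,88,74,40),square=(454,147,96,82,45),oblong=(424,33,96,82,50)).items():
        m=(np.hypot(X-cx,Y-cy)<r)&(Z>h-5)&(Z<h+8); c=cv2.minEnclosingCircle(W[m][:,:2].astype(np.float32))
        s=f'{k} mean {W[m].mean(0).round(1)} circ {np.round(c[0],1)} r {c[1]:.1f}'
        if k in('square','oblong'):
            m=(np.hypot(X-cx,Y-cy)<r)&(Z>g-9)
            s+=f' glass {rect(W[m][:,:2])}'
        print(s)
    m=(abs(X-465)<135)&(abs(Y-362)<135)&(Z>42)&(Z<56); print('rack',rect(W[m][:,:2]),np.median(Z[m]))
    c,s,a=cv2.minAreaRect(W[m][:,:2].astype(np.float32)); a=np.radians((a+45)%90-45); Q=np.array([[np.cos(a),-np.sin(a)],[np.sin(a),np.cos(a)]])
    for sx in(-1,1):
        for sy in(-1,1): print('  well',sx,sy,(np.array(c)+Q@[53*sx,53*sy]).round(1))
    # beam top
    m=(X>560)&(X<760)&(Z>256)&(Z<268)&(Y<40)&(Y>-400); P=W[m]
    l=cv2.fitLine(P[:,:2].astype(np.float32),cv2.DIST_HUBER,0,.1,.1).ravel(); t=np.array([l[0],l[1]]);t*=np.sign(t[1]); nn=np.array([t[1],-t[0]])
    s=(P[:,:2]-l[2:])@nn; q=(P[:,:2]-l[2:])@t
    print('beam',len(P),'dir',np.degrees(np.arctan2(t[1],t[0])).round(2),'n',np.percentile(s,[1,5,50,95,99]).round(1),'l',np.percentile(q,[0,1,99,100]).round(1),'pt',l[2:].round(1))
    m=(Z>110)&(Z<128)&(X<500)&(X>360)&(Y<0)&(Y>-420)
    lab=cv2.connectedComponentsWithStats(m.astype(np.uint8))
    for i in range(1,lab[0]):
        if lab[2][i,4]>60: print('bar',lab[2][i,4],rect(W[lab[1]==i][:,:2]))
E
python3 m1.py
```

```text
top0 table -4.047175616122331
large mean [652.3 167.8  94.6] circ [653.2 168.2] r 30.1
small mean [550.2 108.9  87.8] circ [550.6 109.4] r 23.9
square mean [453.6 148.   95.8] circ [455.6 147. ] r 23.7 glass (array([454.4, 147.1]), array([52.9, 51.8]), 22.2)
oblong mean [425.9  35.8  95.9] circ [428.7  31.2] r 24.4 glass (array([426.1,  36.3]), array([42.1, 70.1]), 25.0)
rack (array([465. , 362.3]), array([216.9, 217.9]), 8.9) 47.51641747411816
  well -1 -1 [420.8 301.8]
  well -1 1 [404.4 406.5]
  well 1 -1 [525.5 318.1]
  well 1 1 [509.2 422.8]
beam 2172 dir 85.85 n [-79.2 -18.8  -0.1  26.9  36.6] l [-193.1 -188.3  190.7  195.3] pt [ 651.  -174.7]
bar 191 (array([ 429. , -200.4]), array([107.7,  14. ]), 0.7)
bar 199 (array([ 424.5, -357.9]), array([ 14.2, 108.4]), 78.7)
bar 187 (array([431.4, -79.8]), array([ 12.6, 108.9]), 74.6)
w1 table 0.02714847344793725
large mean [656.6 166.3  94.9] circ [656.7 166.4] r 29.9
small mean [554.2 107.5  87.9] circ [553.9 107.3] r 23.8
square mean [458.6 145.6  95.7] circ [457.6 145.9] r 24.1 glass (array([465.1, 148.6]), array([68.1, 51.9]), 21.7)
oblong mean [430.   35.5  95.7] circ [429.4  35.1] r 18.9 glass (array([429.2,  35.1]), array([42.6, 70. ]), 25.3)
rack (array([468.1, 360.8]), array([216.5, 218. ]), 8.9) 47.656501281634974
  well -1 -1 [423.9 300.2]
  well -1 1 [407.6 405. ]
  well 1 -1 [528.7 316.6]
  well 1 1 [512.3 421.3]
beam 10232 dir 80.25 n [-83.9 -22.9   0.3  24.8  33.3] l [-145.9 -140.1   84.    86.6] pt [660.  -65.4]
bar 244 (array([469.2, -90.6]), array([12.5, 34.8]), 75.8)
bar 588 (array([ 444.9, -202.3]), array([14. , 82.5]), 90.0)
bar 168 (array([398.2, -70.3]), array([12.1, 33. ]), 72.1)
```

```bash
python3 -m creep '{"delta_pos":[[0,0,0.018],[0,0,0.018],[0,0,0.018],[0,0,0.018],[0,0,0.018],[0,0,0.018],[0,0,0.018],[0,0,0.018],[0,0,0.018],[0,0,0.018],[0,0,0.018],[0,0,0.018],[0,0,0.018],[0,0,0.018],[0,0,0],[0,0,0]],"twist":[[0,0,-6.75],[0,0,-6.75],[0,0,-6.75],[0,0,-6.75],[0,0,-6.75],[0,0,-6.75],[0,0,-6.75],[0,0,-6.75],[0,0,-6.75],[0,0,-6.75],[0,0,-6.75],[0,0,-6.75],[0,0,-6.75],[0,0,-6.75],[0,0,0],[0,0,0]]}' 0.75
python3 plan.py 427.7 35.5 46 25
```

```text
t: 3.15
ee_pos: [497.3, 95.9, 170.0]
orientation: [-1.69, -2.646, 0.003]
ft_force: [0.4, -0.1, 0.5]
width: 65.6
grasp_force: 0.0
t 3.1 q6 -15 yaw 24.9 twist_z -0.1 alt 179.9 d(now) mm [-25.6 -88.2 124.2] d(after twist) [-25.4 -88.3 124.2] len 154 tilt 0.14
```

```bash
python3 -m creep '{"delta_pos":[[-0.0085,-0.0295,0],[-0.0085,-0.0295,0],[-0.0085,-0.0295,0],[0,0,0],[0,0,0.025],[0,0,0.025],[0,0,0.025],[0,0,0.025],[0,0,0.012],[0,0,0.012],[0,0,0],[0,0,0]],"twist":[[0,0,0],[0,0,0],[0,0,0],[0,0,0],[0,0,0],[0,0,0],[0,0,0],[0,0,0],[0,0,0],[0,0,0],[0,0,0],[0,0,0]]}'
python3 plan.py 427.7 35.5 46 25
python3 -m creep '{"delta_pos":[[0,0,0],[0,0,0],[0,0,0],[0,0,0],[0,0,0],[0,0,0]],"twist":[[0,0,0],[0,0,0],[0,0,0],[0,0,0],[0,0,0],[0,0,0]]}' 0
```

```text
t: 4.15
ee_pos: [429.5, 35.6, 47.1]
orientation: [1.689, 2.648, 0.0]
ft_force: [-0.4, 0.1, -0.3]
width: 65.8
grasp_force: 0.0
t 4.2 q6 -22 yaw 24.9 twist_z -0.1 alt 179.9 d(now) mm [ 0.7 -1.6  1.1] d(after twist) [ 0.7 -1.6  1.1] len 2 tilt 0.03
t: 4.65
ee_pos: [429.1, 35.4, 47.3]
orientation: [1.686, 2.649, 0.001]
ft_force: [-1.2, -0.5, 7.7]
width: 41.7
grasp_force: 30.0
```

```bash
python3 -m creep '{"delta_pos":[[0,0,-0.015],[0,0,-0.025],[0,0,-0.03],[0,0,-0.03],[0,0,-0.025],[0,0,0]],"twist":[[0,0,0],[0,0,4],[0,0,4],[0,0,4],[0,0,4],[0,0,0]]}'
python3 plan.py 527.1 317.4 58 8.9
```

```text
t: 5.15
ee_pos: [431.3, 35.6, 175.8]
orientation: [2.039, 2.382, 0.008]
ft_force: [-0.2, 1.1, -2.6]
width: 42.0
grasp_force: 30.0
t 5.2 q6 -6 yaw 8.9 twist_z -0.0 alt 180.0 d(now) mm [263.7 137.2 118.7] d(after twist) [263.7 137.3 118.7] len 320 tilt 0.44
```

```bash
python3 -m creep '{"delta_pos":[[0.033,0.017,0],[0.033,0.017,0],[0.033,0.017,0],[0.033,0.017,0],[0.033,0.017,0],[0.033,0.017,0],[0.033,0.017,0],[0.033,0.018,0],[0,0,0],[0,0,0],[0,0,0]],"twist":[[0,0,0],[0,0,0],[0,0,0],[0,0,0],[0,0,0],[0,0,0],[0,0,0],[0,0,0],[0,0,0],[0,0,0],[0,0,0]]}'
python3 plan.py 527.1 317.4 58 8.9
python3 - <<'E'
from h import *
im,d,K,E=grab('wrist','w2'); np.savez('pics/w2.npz',im=im,d=d,K=K,E=E)
W=cloud(d,K,E); X,Y,Z=W[...,0],W[...,1],W[...,2]
m=(abs(X-466)<135)&(abs(Y-362)<135)&(Z>42)&(Z<54); m[300:]=0
print(m.sum(),rect(W[m][:,:2])); 
E
```

```text
t: 6.07
ee_pos: [521.1, 316.9, 169.9]
orientation: [-2.037, -2.391, 0.005]
ft_force: [-0.5, 0.3, -2.9]
width: 42.0
grasp_force: 30.0
t 6.1 q6 21 yaw 9.1 twist_z 0.2 alt -179.8 d(now) mm [ -0.3   6.4 111.9] d(after twist) [ -0.3   6.4 111.9] len 112 tilt 0.19
48383 (array([467.2, 360.7]), array([216.9, 216.6]), 8.8)
```

View pics/w2.png

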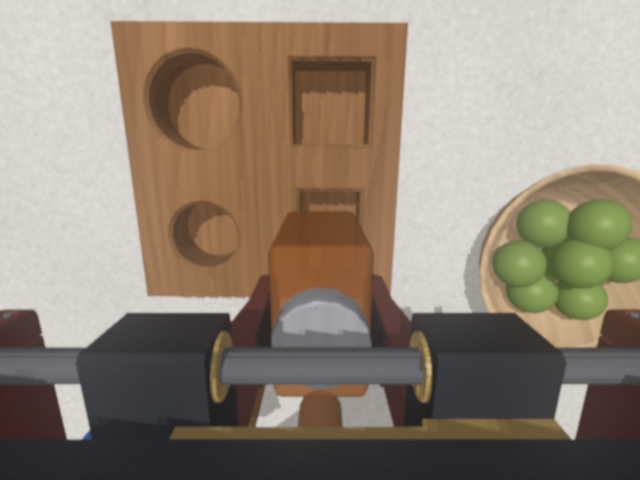

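The held oblong jar at (322,300) shows straight in the gripper, with its well at (330,205) beyond it. I will use the held jar to check the offset between the camera and the tool.

```bash
python3 - <<'E'
from h import *
z=np.load('pics/w2.npz'); W=cloud(z['d'],z['K'],z['E']); o=get_obs(); Rt=R.from_rotvec(o['orientation']).as_matrix()
T=(W-o['ee_pos'])@Rt   # tool coords
for v in(215,225,235,245,255):
    r=T[v]; m=(r[:,2]<60)&(abs(r[:,1])<50)&(r[:,2]>-60); print(v,m.sum(),r[m][[0,-1]].round(1).tolist())
# lid
m=(T[...,2]<-44)&(T[...,2]>-58)&(np.hypot(T[...,0],T[...,1])<40); m[345:]=0
print(m.sum(),T[m].min(0).round(1),T[m].max(0).round(1), np.median(T[m][:,2]))
for v in (310,320,330,340):
    r=T[v][m[v]]; print(v,r[[0,-1]].round(1).tolist())
E
```

```text
215 69 [[34.0, -20.1, 34.8], [34.3, 18.9, 33.5]]
225 79 [[34.1, -20.0, 7.4], [34.3, 18.9, 6.8]]
235 90 [[34.0, -20.0, -12.8], [34.3, 19.3, -13.8]]
245 100 [[34.1, -19.9, -29.6], [34.1, 19.4, -29.6]]
255 106 [[30.1, -21.1, -30.3], [30.5, 20.4, -31.3]]
5415 [ -0.5 -32.8 -58. ] [ 19.5  32.3 -44. ] -48.33905331804132
310 [[13.4, -13.7, -44.7], [13.0, 13.3, -44.0]]
320 [[10.0, -32.8, -46.2], [10.5, 32.1, -47.0]]
330 [[11.0, -30.9, -55.1], [10.7, 30.6, -54.6]]
340 [[8.3, -22.8, -57.1], [8.2, 22.0, -57.0]]
```

```bash
python3 -m creep '{"delta_pos":[[0,0.0065,0],[0,0,0.02],[0,0,0.03],[0,0,0.03],[0,0,0.005],[0,0,0.005],[0,0,0]],"twist":[[0,0,0.2],[0,0,0],[0,0,0],[0,0,0],[0,0,0],[0,0,0],[0,0,0]]}'
python3 plan.py 527.5 317.3 58 8.9
python3 -m creep '{"delta_pos":[[0,0,0.007],[0,0,0.007],[0,0,0.007],[0,0,0.002],[0,0,0]],"twist":[[0,0,0],[0,0,0],[0,0,0],[0,0,0],[0,0,0]]}'
python3 plan.py 527.5 317.3 58 8.9
```

```text
t: 6.7
ee_pos: [529.1, 318.2, 81.7]
orientation: [-2.044, -2.385, 0.001]
ft_force: [-0.3, -0.0, -3.4]
width: 41.7
grasp_force: 30.0
t 6.7 q6 21 yaw 8.8 twist_z -0.1 alt 179.9 d(now) mm [-0.6 -1.7 23.7] d(after twist) [-0.6 -1.7 23.7] len 24 tilt 0.03
t: 7.12
ee_pos: [528.4, 318.5, 58.1]
orientation: [-2.043, -2.386, 0.001]
ft_force: [-0.4, 1.0, -2.4]
width: 42.0
grasp_force: 30.0
t 7.1 q6 21 yaw 8.9 twist_z -0.0 alt 180.0 d(now) mm [-1.1 -1.1  0.1] d(after twist) [-1.1 -1.1  0.1] len 2 tilt 0.06
```

```bash
python3 -m creep '{"delta_pos":[[0,0,0],[0,0,0],[0,0,0],[0,0,-0.02],[0,0,-0.03],[0,0,-0.03],[0,0,-0.03],[0,0,0]],"twist":[[0,0,0],[0,0,0],[0,0,0],[0,0,0],[0,0,-4],[0,0,-4],[0,0,-5],[0,0,0]]}' 0.75
python3 plan.py 457 145.8 47 22
```

```text
t: 7.78
ee_pos: [532.2, 320.7, 175.4]
orientation: [1.752, 2.602, 0.015]
ft_force: [0.4, -0.0, 0.1]
width: 65.5
grasp_force: 0.0
t 7.8 q6 8 yaw 22.1 twist_z 0.1 alt -179.9 d(now) mm [-134.  -136.8  126.8] d(after twist) [-134.2 -136.6  126.8] len 230 tilt 0.61
```

```bash
python3 -m creep '{"delta_pos":[[-0.026,-0.027,0],[-0.026,-0.027,0],[-0.026,-0.027,0],[-0.026,-0.027,0],[-0.026,-0.027,0],[0,0,0],[0,0,0],[0,0,0]],"twist":[[0,0,0],[0,0,0],[0,0,0],[0,0,0],[0,0,0],[0,0,0],[0,0,0],[0,0,0]]}' 0.85
python3 plan.py 457 145.8 47 22; cat > held.py <<'E'
# what lies under / between the fingers, as the wrist camera sees it: glass top and lid in world, near the given point
from h import *
import sys
cx,cy,h,r=map(float,sys.argv[1:5])
im,d,K,E=grab('wrist'); W=cloud(d,K,E); X,Y,Z=W[...,0],W[...,1],W[...,2]
m=(np.hypot(X-cx,Y-cy)<r)&(abs(Z-h)<5); P=W[m]; print(len(P),'circ',np.round(cv2.minEnclosingCircle(P[:,:2].astype(np.float32)),1) if 0 else cv2.minEnclosingCircle(P[:,:2].astype(np.float32)),'rect',rect(P[:,:2]))
E
python3 held.py 457 146 96 40; python3 held.py 457 146 82 48; python3 held.py 553 107 88 40; python3 held.py 655 166 95 45
```

```text
t: 8.45
ee_pos: [452.8, 148.1, 169.1]
orientation: [1.761, 2.6, 0.002]
ft_force: [0.4, 0.0, -0.1]
width: 74.8
grasp_force: 0.0
t 8.4 q6 -5 yaw 21.8 twist_z -0.2 alt 179.8 d(now) mm [ -3.7   2.8 122.1] d(after twist) [ -3.7   2.8 122.1] len 122 tilt 0.10
3325 circ ((456.9011535644531, 146.14659118652344), 23.829275131225586) rect (array([457.1, 146.2]), array([46.6, 47.3]), 21.2)
1177 circ ((457.09326171875, 146.1410369873047), 34.74368667602539) rect (array([456.9, 146.3]), array([52. , 51.7]), 21.5)
320 circ ((535.4076538085938, 104.6496810913086), 11.711762428283691) rect (array([533.6, 102.7]), array([13.8, 22. ]), 46.6)
1456 circ ((649.2008666992188, 178.58119201660156), 26.987873077392578) rect (array([648.1, 183.2]), array([52.6, 24.6]), 12.4)
```

Square jar is at (457.0,146.2), yaw 21.5. I'll descend and grip.

```bash
python3 -m creep '{"delta_pos":[[-0.0035,0.003,0.01],[0,0,0.03],[0,0,0.03],[0,0,0.03],[0,0,0.015],[0,0,0.007],[0,0,0],[0,0,0]],"twist":[[0,0,0],[0,0,0],[0,0,0],[0,0,0],[0,0,0],[0,0,0],[0,0,0],[0,0,0]]}'
python3 plan.py 457 146.2 47 21.5
python3 -m creep '{"delta_pos":[[0,0,0],[0,0,0],[0,0,0],[0,0,0],[0,0,0]],"twist":[[0,0,0],[0,0,0],[0,0,0],[0,0,0],[0,0,0]]}' 0
python3 -m creep '{"delta_pos":[[0,0,-0.015],[0,0,-0.025],[0,0,-0.03],[0,0,-0.03],[0,0,-0.022],[0,0,0],[0,0,0]],"twist":[[0,0,0],[0,0,4],[0,0,4],[0,0,4],[0,0,0.7],[0,0,0],[0,0,0]]}'
python3 plan.py 511.3 421.2 58 8.9
```

```text
t: 9.32
ee_pos: [456.2, 145.9, 46.5]
orientation: [-1.759, -2.602, 0.0]
ft_force: [0.1, -0.2, 0.1]
width: 74.5
grasp_force: 0.0
t 9.3 q6 -6 yaw 21.9 twist_z 0.4 alt -179.6 d(now) mm [ 0.   0.8 -0.5] d(after twist) [ 0.   0.8 -0.5] len 1 tilt 0.02
t: 9.73
ee_pos: [456.8, 145.9, 47.5]
orientation: [1.759, 2.601, 0.003]
ft_force: [0.2, -0.0, 5.3]
width: 52.0
grasp_force: 30.0
t: 10.32
ee_pos: [456.3, 145.8, 169.3]
orientation: [2.036, 2.391, 0.003]
ft_force: [0.2, -0.3, -3.1]
width: 51.8
grasp_force: 30.0
t 10.3 q6 7 yaw 9.2 twist_z 0.3 alt -179.7 d(now) mm [263.1  98.  111.6] d(after twist) [263.6  96.7 111.6] len 302 tilt 0.13
```

```bash
python3 -m creep '{"delta_pos":[[0.033,0.012,0],[0.033,0.012,0],[0.033,0.012,0],[0.033,0.012,0],[0.033,0.012,0],[0.033,0.012,0],[0.033,0.012,0],[0.033,0.012,0],[0,0,0],[0,0,0],[0,0,0]],"twist":[[0,0,0],[0,0,0],[0,0,0],[0,0,0],[0,0,0],[0,0,0],[0,0,0],[0,0,0.3],[0,0,0],[0,0,0],[0,0,0]]}'
python3 plan.py 511.3 421.2 58 8.9
```

```text
t: 11.23
ee_pos: [507.3, 420.4, 165.9]
orientation: [-2.042, -2.387, 0.008]
ft_force: [-0.3, -0.5, -3.4]
width: 52.2
grasp_force: 30.0
t 11.2 q6 30 yaw 8.9 twist_z 0.0 alt -180.0 d(now) mm [  0.5   4.6 107.9] d(after twist) [  0.5   4.6 107.9] len 108 tilt 0.28
```

```bash
python3 -m creep '{"delta_pos":[[0,0.0035,0.005],[0,0,0.02],[0,0,0.03],[0,0,0.025],[0,0,0],[0,0,0]],"twist":[[0,0,0],[0,0,0],[0,0,0],[0,0,0],[0,0,0],[0,0,0]]}'
python3 plan.py 511.3 421.2 58 8.9
```

```text
t: 11.73
ee_pos: [511.4, 420.2, 87.1]
orientation: [-2.044, -2.385, 0.006]
ft_force: [0.2, 0.6, -2.8]
width: 51.8
grasp_force: 30.0
t 11.7 q6 30 yaw 8.8 twist_z -0.1 alt 179.9 d(now) mm [ 1.   0.2 29.1] d(after twist) [ 1.   0.2 29.1] len 29 tilt 0.23
```

Next: insert, release, lift, and go towards the large jar.

```bash
python3 -m creep '{"delta_pos":[[0.001,0,0.007],[0,0,0.007],[0,0,0.007],[0,0,0.007],[0,0,0.001],[0,0,0]],"twist":[[0,0,0],[0,0,0],[0,0,0],[0,0,0],[0,0,0],[0,0,0]]}'
python3 plan.py 511.3 421.2 58 8.9
```

```text
t: 12.23
ee_pos: [511.7, 422.9, 59.1]
orientation: [-2.043, -2.386, 0.002]
ft_force: [0.8, -0.6, -2.6]
width: 51.9
grasp_force: 30.0
t 12.2 q6 30 yaw 8.9 twist_z -0.0 alt 180.0 d(now) mm [-1.6 -0.7  1.1] d(after twist) [-1.6 -0.7  1.1] len 2 tilt 0.06
```

```bash
python3 -m creep '{"delta_pos":[[0,0,0.001],[0,0,0],[0,0,0],[0,0,-0.02],[0,0,-0.03],[0,0,-0.03],[0,0,-0.03],[0,0,0]],"twist":[[0,0,0],[0,0,0],[0,0,0],[0,0,0],[0,0,0],[0,0,0],[0,0,0],[0,0,0]]}' 0.87
python3 plan.py 655.7 166.3 47
```

```text
t: 12.9
ee_pos: [515.2, 425.7, 176.0]
orientation: [2.042, 2.385, 0.017]
ft_force: [0.7, 1.5, 0.3]
width: 76.0
grasp_force: 0.0
t 12.9 q6 30 yaw 8.9 twist_z 0.0 alt 0.0 d(now) mm [-278.6   97.6  128.4] d(after twist) [-278.6   97.6  128.4] len 322 tilt 0.64
```

```bash
python3 -m creep '{"delta_pos":[[-0.0305,0.011,0],[-0.0305,0.011,0],[-0.0305,0.011,0],[-0.0305,0.011,0],[-0.0305,0.011,0],[-0.0305,0.011,0],[-0.0305,0.011,0],[-0.0305,0.011,0],[-0.0305,0.011,0],[0,0,0],[0,0,0],[0,0,0]],"twist":[[0,0,0],[0,0,0],[0,0,0],[0,0,0],[0,0,0],[0,0,0],[0,0,0],[0,0,0],[0,0,0],[0,0,0],[0,0,0],[0,0,0]]}' 1
python3 plan.py 655.7 166.3 47; python3 held.py 655.7 166.3 95 45; python3 plan.py 655.7 166.3 47
```

```text
t: 13.9
ee_pos: [651.9, 167.3, 168.5]
orientation: [-2.044, -2.385, 0.0]
ft_force: [-0.1, 0.3, -0.1]
width: 88.1
grasp_force: 0.0
t 13.9 q6 5 yaw 8.8 twist_z 0.0 alt 0.0 d(now) mm [ -1.6   3.7 121.5] d(after twist) [ -1.6   3.7 121.5] len 122 tilt 0.03
5240 circ ((656.2843017578125, 166.9846649169922), 30.02145004272461) rect (array([656. , 166.9]), array([58.8, 58.9]), 58.6)
t 13.9 q6 5 yaw 8.9 twist_z 0.0 alt 0.0 d(now) mm [ -2.2   3.8 121.5] d(after twist) [ -2.2   3.8 121.5] len 122 tilt 0.03
```

```bash
python3 -m creep '{"delta_pos":[[-0.001,0.004,0.01],[0,0,0.03],[0,0,0.03],[0,0,0.03],[0,0,0.015],[0,0,0.006],[0,0,0],[0,0,0]],"twist":[[0,0,0],[0,0,0],[0,0,0],[0,0,0],[0,0,0],[0,0,0],[0,0,0],[0,0,0]]}'
python3 plan.py 656.1 167 47
python3 -m creep '{"delta_pos":[[0,0,0],[0,0,0],[0,0,0],[0,0,0],[0,0,0]],"twist":[[0,0,0],[0,0,0],[0,0,0],[0,0,0],[0,0,0]]}' 0
python3 -m creep '{"delta_pos":[[0,0,-0.015],[0,0,-0.025],[0,0,-0.03],[0,0,-0.03],[0,0,-0.03],[0,0,0],[0,0,0]],"twist":[[0,0,0],[0,0,0],[0,0,0],[0,0,0],[0,0,0],[0,0,0],[0,0,0]]}'
python3 plan.py 406.6 404.9 58 8.9
```

```text
t: 14.62
ee_pos: [656.9, 167.4, 48.4]
orientation: [2.042, 2.386, 0.001]
ft_force: [0.1, 0.9, 0.3]
width: 87.7
grasp_force: 0.0
t 14.6 q6 4 yaw 8.9 twist_z 0.0 alt 0.0 d(now) mm [-0.2 -0.8  1.4] d(after twist) [-0.2 -0.8  1.4] len 2 tilt 0.06
t: 15.03
ee_pos: [656.7, 166.8, 48.6]
orientation: [2.043, 2.386, 0.001]
ft_force: [-1.2, 0.7, 4.4]
width: 61.3
grasp_force: 30.0
t: 15.62
ee_pos: [657.1, 166.9, 179.8]
orientation: [2.042, 2.385, 0.005]
ft_force: [-0.8, -0.3, -3.8]
width: 61.4
grasp_force: 30.0
t 15.6 q6 4 yaw 8.9 twist_z -0.0 alt 180.0 d(now) mm [ 273.6 -211.4  121.1] d(after twist) [ 273.8 -211.1  121.1] len 366 tilt 0.21
```

```bash
python3 -m creep '{"delta_pos":[[0.0274,-0.021,0],[0.0274,-0.021,0],[0.0274,-0.021,0],[0.0274,-0.021,0],[0.0274,-0.021,0],[0.0274,-0.021,0],[0.0274,-0.021,0],[0.0274,-0.021,0],[0.0274,-0.021,0],[0.0274,-0.021,0],[0,0,0],[0,0,0],[0,0,0]],"twist":[[0,0,0],[0,0,0],[0,0,0],[0,0,0],[0,0,0],[0,0,0],[0,0,0],[0,0,0],[0,0,0],[0,0,0],[0,0,0],[0,0,0],[0,0,0]]}'
python3 plan.py 406.6 404.9 58 8.9
```

```text
t: 16.7
ee_pos: [405.8, 404.3, 176.1]
orientation: [2.042, 2.387, -0.005]
ft_force: [0.9, -0.6, -4.2]
width: 61.7
grasp_force: 30.0
t 16.7 q6 35 yaw 8.9 twist_z 0.0 alt -180.0 d(now) mm [  0.7   1.1 118.1] d(after twist) [  0.7   1.1 118.1] len 118 tilt 0.17
```

```bash
python3 -m creep '{"delta_pos":[[0.0005,0.001,0.01],[0,0,0.025],[0,0,0.03],[0,0,0.025],[0,0,0],[0,0,0],[0,0,0]],"twist":[[0,0,0],[0,0,0],[0,0,0],[0,0,0],[0,0,0],[0,0,0],[0,0,0]]}'
python3 plan.py 406.6 404.9 58.5 8.9
python3 -m creep '{"delta_pos":[[0,0,0.007],[0,0,0.007],[0,0,0.007],[0,0,0.005],[0,0,0.001],[0,0,0]],"twist":[[0,0,0],[0,0,0],[0,0,0],[0,0,0],[0,0,0],[0,0,0]]}'
python3 plan.py 406.6 404.9 58.5 8.9
```

```text
t: 17.28
ee_pos: [408.5, 405.7, 88.2]
orientation: [2.045, 2.385, 0.001]
ft_force: [0.1, 0.1, -3.6]
width: 61.8
grasp_force: 30.0
t 17.3 q6 35 yaw 8.8 twist_z -0.1 alt 179.9 d(now) mm [-0.5 -2.1 29.7] d(after twist) [-0.5 -2.1 29.7] len 30 tilt 0.04
t: 17.78
ee_pos: [407.1, 405.6, 60.2]
orientation: [-2.043, -2.386, 0.002]
ft_force: [-0.2, -0.6, -4.0]
width: 61.9
grasp_force: 30.0
t 17.8 q6 35 yaw 8.9 twist_z -0.0 alt 180.0 d(now) mm [-0.6 -0.7  1.7] d(after twist) [-0.6 -0.7  1.7] len 2 tilt 0.06
```

```bash
python3 -m creep '{"delta_pos":[[0,0,0.0015],[0,0,0],[0,0,0]],"twist":[[0,0,0],[0,0,0],[0,0,0]]}'
python3 -m creep '{"delta_pos":[[0,0,0],[0,0,0],[0,0,0],[0,0,-0.02],[0,0,-0.03],[0,0,-0.03],[0,0,-0.03],[0,0,0]],"twist":[[0,0,0],[0,0,0],[0,0,0],[0,0,0],[0,0,0],[0,0,0],[0,0,0],[0,0,0]]}' 0.87
python3 plan.py 553.5 107.7 45
```

```text
t: 18.03
ee_pos: [407.6, 406.0, 59.4]
orientation: [2.043, 2.386, 0.001]
ft_force: [-0.1, -0.8, -4.2]
width: 61.8
grasp_force: 30.0
t: 18.7
ee_pos: [410.2, 408.4, 175.4]
orientation: [2.043, 2.386, 0.016]
ft_force: [0.9, 0.8, 0.8]
width: 76.4
grasp_force: 0.0
t 18.7 q6 35 yaw 8.9 twist_z 0.0 alt 0.0 d(now) mm [-320.    94.2  129.3] d(after twist) [-320.    94.2  129.3] len 358 tilt 0.58
```

```bash
python3 -m creep '{"delta_pos":[[-0.0318,0.0098,0],[-0.0318,0.0098,0],[-0.0318,0.0098,0],[-0.0318,0.0098,0],[-0.0318,0.0098,0],[-0.0318,0.0098,0],[-0.0318,0.0098,0],[-0.0318,0.0098,0],[-0.0318,0.0098,0],[-0.0318,0.0098,0],[0,0,0],[0,0,0],[0,0,0]],"twist":[[0,0,0],[0,0,0],[0,0,0],[0,0,0],[0,0,0],[0,0,0],[0,0,0],[0,0,0],[0,0,0],[0,0,0],[0,0,0],[0,0,0],[0,0,0]]}' 0.8
python3 held.py 553.5 107.7 88 40; python3 plan.py 553.5 107.7 45
```

```text
t: 19.78
ee_pos: [552.9, 106.8, 168.9]
orientation: [-2.044, -2.385, 0.0]
ft_force: [0.4, -0.1, -0.5]
width: 70.3
grasp_force: 0.0
3189 circ ((553.1600952148438, 107.57868957519531), 24.00448226928711) rect (array([553.1, 107.9]), array([47. , 47.2]), 84.6)
t 19.8 q6 1 yaw 8.9 twist_z 0.0 alt 0.0 d(now) mm [  0.2   0.9 123.9] d(after twist) [  0.2   0.9 123.9] len 124 tilt 0.03
```

```bash
python3 -m creep '{"delta_pos":[[0,0.001,0.01],[0,0,0.03],[0,0,0.03],[0,0,0.03],[0,0,0.015],[0,0,0.008],[0,0,0],[0,0,0]],"twist":[[0,0,0],[0,0,0],[0,0,0],[0,0,0],[0,0,0],[0,0,0],[0,0,0],[0,0,0]]}'
python3 plan.py 553.2 107.7 45
python3 -m creep '{"delta_pos":[[0,0,0],[0,0,0],[0,0,0],[0,0,0],[0,0,0]],"twist":[[0,0,0],[0,0,0],[0,0,0],[0,0,0],[0,0,0]]}' 0
python3 -m creep '{"delta_pos":[[0,0,-0.015],[0,0,-0.025],[0,0,-0.03],[0,0,-0.03],[0,0,-0.03],[0,0,0],[0,0,0]],"twist":[[0,0,0],[0,0,0],[0,0,0],[0,0,0],[0,0,0],[0,0,0],[0,0,0]]}'
python3 plan.py 422.9 300.2 56 8.9
```

```text
t: 20.5
ee_pos: [554.2, 107.5, 46.1]
orientation: [-2.042, -2.387, 0.0]
ft_force: [-0.6, 0.1, 0.2]
width: 70.3
grasp_force: 0.0
t 20.5 q6 1 yaw 8.9 twist_z 0.0 alt 0.0 d(now) mm [ 0.3 -0.9  1.1] d(after twist) [ 0.3 -0.9  1.1] len 1 tilt 0.02
t: 20.92
ee_pos: [554.7, 106.9, 47.1]
orientation: [2.043, 2.386, 0.002]
ft_force: [-1.6, 0.6, 5.6]
width: 47.4
grasp_force: 30.0
t: 21.5
ee_pos: [555.2, 106.9, 177.6]
orientation: [2.042, 2.384, 0.004]
ft_force: [-0.1, 0.4, -4.1]
width: 47.6
grasp_force: 30.0
t 21.5 q6 1 yaw 8.8 twist_z -0.1 alt 179.9 d(now) mm [ 211.3 -101.4  121.2] d(after twist) [ 211.4 -101.2  121.2] len 264 tilt 0.20
```

```bash
python3 -m creep '{"delta_pos":[[0.0264,-0.0125,0],[0.0264,-0.0125,0],[0.0264,-0.0125,0],[0.0264,-0.0125,0],[0.0264,-0.0125,0],[0.0264,-0.0125,0],[0.0264,-0.0125,0],[0.0264,-0.0125,0],[0,0,0],[0,0,0],[0,0,0]],"twist":[[0,0,0],[0,0,0],[0,0,0],[0,0,0],[0,0,0],[0,0,0],[0,0,0],[0,0,0],[0,0,0],[0,0,0],[0,0,0]]}'
python3 plan.py 422.9 300.2 56.5 8.9
```

```text
t: 22.42
ee_pos: [422.3, 299.4, 174.8]
orientation: [-2.042, -2.387, 0.004]
ft_force: [0.2, -0.0, -2.7]
width: 47.8
grasp_force: 30.0
t 22.4 q6 25 yaw 8.9 twist_z 0.0 alt -180.0 d(now) mm [  0.8   1.  118.3] d(after twist) [  0.8   1.  118.3] len 118 tilt 0.15
```

```bash
python3 -m creep '{"delta_pos":[[0.0005,0,0.01],[0,0,0.025],[0,0,0.03],[0,0,0.025],[0,0,0],[0,0,0],[0,0,0]],"twist":[[0,0,0],[0,0,0],[0,0,0],[0,0,0],[0,0,0],[0,0,0],[0,0,0]]}'
python3 plan.py 422.9 300.2 56.5 8.9
python3 -m creep '{"delta_pos":[[0,0,0.007],[0,0,0.007],[0,0,0.007],[0,0,0.006],[0,0,0.001],[0,0,0],[0,0,0]],"twist":[[0,0,0],[0,0,0],[0,0,0],[0,0,0],[0,0,0],[0,0,0],[0,0,0]]}'
python3 plan.py 422.9 300.2 56.5 8.9
```

```text
t: 23.0
ee_pos: [423.6, 300.3, 86.6]
orientation: [2.044, 2.385, 0.0]
ft_force: [-0.5, 0.2, -2.7]
width: 47.7
grasp_force: 30.0
t 23.0 q6 25 yaw 8.8 twist_z -0.1 alt 179.9 d(now) mm [-0.  -0.7 30.1] d(after twist) [-0.  -0.7 30.1] len 30 tilt 0.02
t: 23.58
ee_pos: [422.8, 300.7, 58.1]
orientation: [-2.043, -2.386, 0.0]
ft_force: [0.2, -0.7, -1.5]
width: 47.6
grasp_force: 30.0
t 23.6 q6 25 yaw 8.9 twist_z -0.0 alt 180.0 d(now) mm [-0.5 -0.   1.6] d(after twist) [-0.5 -0.   1.6] len 2 tilt 0.01
```

```bash
python3 -m creep '{"delta_pos":[[0,0,0.0015],[0,0,0],[0,0,0]],"twist":[[0,0,0],[0,0,0],[0,0,0]]}'
python3 -m creep '{"delta_pos":[[0,0,0],[0,0,0],[0,0,0],[0,0,-0.02],[0,0,-0.03],[0,0,-0.04],[0,0,-0.04],[0,0,-0.04],[0,0,-0.04],[0,0,-0.04],[0,0,0],[0,0,0]],"twist":[[0,0,0],[0,0,0],[0,0,0],[0,0,0],[0,0,0],[0,0,0],[0,0,0],[0,0,0],[0,0,0],[0,0,0],[0,0,0],[0,0,0]]}' 0.75
python3 - <<'E'
from h import *
im,d,K,E=grab('top','top2'); np.savez('pics/top2.npz',im=im,d=d,K=K,E=E)
im,d,K,E=grab('scene','scene2'); np.savez('pics/scene2.npz',im=im,d=d,K=K,E=E)
im,d,K,E=grab('wrist','w3'); np.savez('pics/w3.npz',im=im,d=d,K=K,E=E)
W=cloud(d,K,E); X,Y,Z=W[...,0],W[...,1],W[...,2]
for k,(x,y) in dict(obl=(527,317),sq=(511,421),la=(407,405),sm=(423,300)).items():
    m=(np.hypot(X-x,Y-y)<28)&(Z>85); print(k,m.sum(),np.median(Z[m]) if m.any() else None,np.percentile(Z[m],[10,90]) if m.any() else '')
z=np.load('pics/top2.npz');W=cloud(z['d'],z['K'],z['E']);X,Y,Z=W[...,0],W[...,1],W[...,2]
m=(Z>110)&(Z<128)&(X<500)&(X>350)&(Y<0)&(Y>-450)
lab=cv2.connectedComponentsWithStats(m.astype(np.uint8))
for i in range(1,lab[0]):
    if lab[2][i,4]>60: print('bar',lab[2][i,4],rect(W[lab[1]==i][:,:2]))
E
python3 plan.py 490 -150 400
```

```text
t: 23.83
ee_pos: [423.1, 300.9, 57.1]
orientation: [2.043, 2.386, 0.001]
ft_force: [-0.9, -0.0, 1.1]
width: 47.5
grasp_force: 30.0
t: 24.83
ee_pos: [424.0, 301.4, 309.3]
orientation: [2.042, 2.385, 0.009]
ft_force: [-0.3, -0.7, -0.1]
width: 65.7
grasp_force: 0.0
obl 1770 104.84312935744816 [ 91.11445408 106.68838296]
sq 2474 105.62845629825023 [ 91.58739424 106.82023199]
la 2693 104.94246107557177 [103.97179321 105.98641428]
sm 15789 419.66329220804204 [399.42772885 425.50330189]
bar 189 (array([ 430.1, -200.5]), array([106. ,  13.8]), 0.7)
bar 202 (array([ 424.2, -357.2]), array([ 13.4, 108.6]), 78.7)
bar 185 (array([430.9, -79.7]), array([ 13.6, 108.1]), 73.9)
t 25.0 q6 25 yaw 8.9 twist_z 0.0 alt 0.0 d(now) mm [-455.3   -2.4  -94.3] d(after twist) [-455.3   -2.4  -94.3] len 465 tilt 0.15
```

View pics/scene2.png

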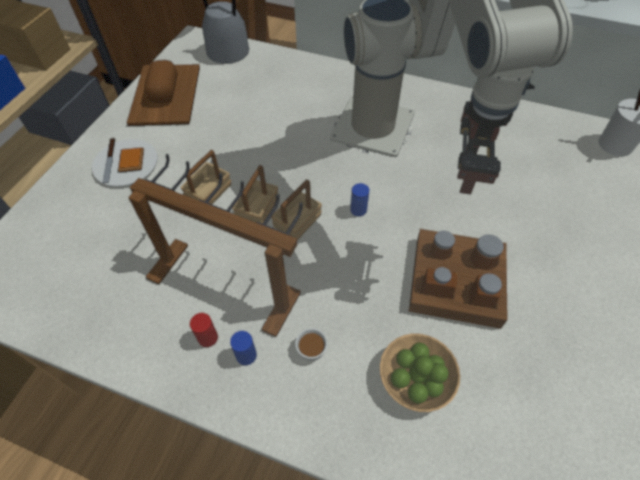

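The scene view shows all four jars seated in the rack at (445,240), (488,245), (441,280) and (489,288). The three baskets are still by the hook rack, around (203,185), (256,200) and (298,212).

```bash
python3 -m creep '{"delta_pos":[[-0.038,0,-0.0075],[-0.038,0,-0.0075],[-0.038,0,-0.0075],[-0.038,0,-0.0075],[-0.038,0,-0.0075],[-0.038,0,-0.0075],[-0.038,0,-0.0075],[-0.038,0,-0.0075],[-0.038,0,-0.0075],[-0.038,0,-0.0075],[-0.038,0,-0.0075],[-0.038,0,-0.0075],[0,0,0],[0,0,0],[0,0,0],[0,0,0],[0,0,0]],"twist":[[0,0,0],[0,0,0],[0,0,0],[0,0,0],[0,0,0],[0,0,0],[0,0,0],[0,0,0],[0,0,0],[0,0,0],[0,0,0],[0,0,0],[0,0,7],[0,0,2],[0,0,0],[0,0,0],[0,0,0]]}' 0.5
python3 plan.py 490 -150 400
cat > m2.py <<'E'
from h import *
im,d,K,E=grab('wrist','w4'); np.savez('pics/w4.npz',im=im,d=d,K=K,E=E)
W=cloud(d,K,E); X,Y,Z=W[...,0],W[...,1],W[...,2]
m=(X>560)&(X<760)&(Z>255)&(Z<268)&(Y<40)&(Y>-420)
m=cv2.morphologyEx(m.astype(np.uint8),cv2.MORPH_OPEN,np.ones((15,15)))>0
print('beam wrist',m.sum(),rect(W[m][:,:2]),np.median(Z[m]))
m=(Z>108)&(Z<126)&(X<520)&(X>350)&(Y<20)&(Y>-450)
lab=cv2.connectedComponentsWithStats(m.astype(np.uint8))
for i in range(1,lab[0]):
    if lab[2][i,4]>150: print('bar',lab[2][i,4],rect(W[lab[1]==i][:,:2]))
z=np.load('pics/top2.npz');W=cloud(z['d'],z['K'],z['E']);X,Y,Z=W[...,0],W[...,1],W[...,2]
m=(X>560)&(X<760)&(Z>252)&(Z<275)&(Y<40)&(Y>-420)
m=cv2.morphologyEx(m.astype(np.uint8),cv2.MORPH_OPEN,np.ones((7,7)))>0
print('beam top',m.sum(),rect(W[m][:,:2]),np.median(Z[m]))
m=(X>560)&(X<760)&(Z>235)&(Z<290)&(Y<40)&(Y>-420); lo=(W[m][:,0]<615); P=W[m][lo]; 
for s in np.arange(-400,40,20):
    q=P[(P[:,1]>=s)&(P[:,1]<s+20)]
    if len(q): print(s,len(q),q.mean(0).round(1),q[:,0].min().round(1))
z=np.load('pics/scene2.npz');W=cloud(z['d'],z['K'],z['E']);X,Y,Z=W[...,0],W[...,1],W[...,2]
for y in(-150,-210):
    m=(abs(Y-y)<8)&(X>600)&(X<720)&(Z>120)&(Z<275); print('scene beam y',y,m.sum(),np.percentile(W[m],[1,50,99],axis=0).round(1).tolist() if m.any() else '')
E
python3 m2.py
```

```text
t: 26.4
ee_pos: [492.8, -149.5, 395.5]
orientation: [-2.221, -2.219, 0.002]
ft_force: [-0.7, -1.1, 0.7]
width: 43.7
grasp_force: 0.0
t 26.4 q6 -18 yaw -0.0 twist_z 0.0 alt 0.0 d(now) mm [-0.5 -2.8 -4.5] d(after twist) [-0.5 -2.8 -4.5] len 5 tilt 0.12
beam wrist 13503 (array([ 668.1, -102.8]), array([244.3,  61.6]), 85.6) 261.8943547237065
bar 915 (array([433.5, -81.2]), array([ 13.9, 107.7]), 74.0)
bar 828 (array([ 431.5, -202. ]), array([ 13.2, 106.7]), 89.6)
beam top 2162 (array([ 657.2, -174.4]), array([388.5,  61.2]), 87.1) 260.27519417157646
-360 7 [ 605.1 -341.3  248.5] 597.2
-340 73 [ 586.4 -335.1  250.8] 560.2
-300 40 [ 593.6 -282.7  251.3] 560.7
-280 23 [ 578.7 -278.5  253.5] 561.1
-220 2 [ 610.3 -200.3  247.7] 608.0
-200 59 [ 588.6 -195.4  253.2] 560.7
-160 37 [ 591.7 -142.4  253.6] 560.4
-140 25 [ 584.1 -138.2  257.3] 560.7
-60 53 [591.8 -55.2 256.3] 565.3
-20 37 [596.5  -2.9 254.8] 570.5
0 15 [584.8   1.8 258.3] 569.7
scene beam y -150 176 [[601.9, -157.8, 240.7], [654.3, -148.4, 262.1], [672.1, -142.1, 266.9]]
scene beam y -210 143 [[631.2, -217.9, 239.7], [657.6, -209.4, 263.2], [668.7, -202.1, 266.8]]
```

View pics/w4.png

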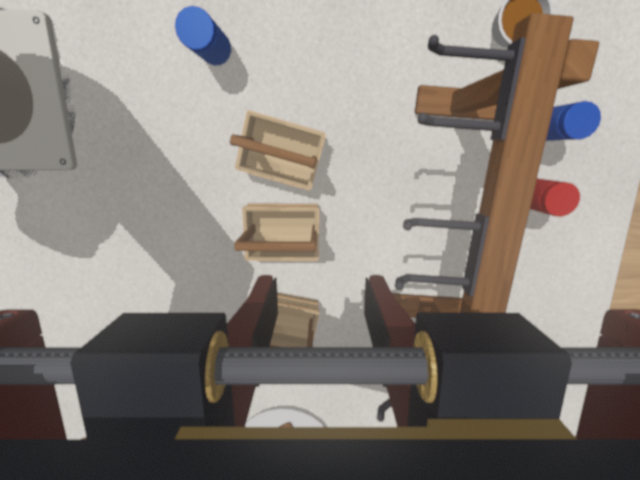

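The wrist view shows baskets at (281,150), (281,233) and (295,320, partly hidden). The prong pairs are at (470,48)/(460,123) for hook0 and (445,224)/(435,282) for hook1. Next I measure the beam and prongs more closely.

```bash
cat > m3.py <<'E'
from h import *
for n in('w4','top2'):
    z=np.load(f'pics/{n}.npz'); W=cloud(z['d'],z['K'],z['E']); X,Y,Z=W[...,0],W[...,1],W[...,2]
    g=z['im'].max(2).astype(int); sat=z['im'].max(2).astype(int)-z['im'].min(2)
    m=(X>560)&(X<780)&(Z>254)&(Z<270)&(Y<40)&(Y>-420)&(sat>30)
    E=[]
    for y in np.arange(-360,20,10):
        q=X[m&(abs(Y-y)<4)]
        if len(q)>5: E.append((y,np.percentile(q,3),np.percentile(q,97)))
    E=np.array(E)
    for c in(1,2):
        l=cv2.fitLine(E[:,[0,c]].astype(np.float32),cv2.DIST_HUBER,0,.1,.1).ravel(); s=l[1]/l[0]; print(n,'edge',c,'slope deg %.2f'%np.degrees(np.arctan(s)),'x at y=-174: %.1f'%(l[3]+s*(-174-l[2])))
    m=(X>550)&(X<622)&(Z>238)&(Z<285)&(Y<40)&(Y>-420)&(sat<30)
    lab=cv2.connectedComponentsWithStats(m.astype(np.uint8))
    for i in range(1,lab[0]):
        if lab[2][i,4]>15:
            q=W[lab[1]==i]; l=cv2.fitLine(q[:,:2].astype(np.float32),cv2.DIST_HUBER,0,.1,.1).ravel()
            print('  prong',lab[2][i,4],'y at x=600: %.1f'%(l[3]+l[1]/l[0]*(600-l[2])),'dir %.1f'%np.degrees(np.arctan(l[1]/l[0])),'xmin %.1f'%q[:,0].min())
    i=(X>500)&(Y<20)&(Y>-380)&(Z>20)
E
python3 m3.py
```

```text
w4 edge 1 slope deg 4.35 x at y=-174: 636.7
w4 edge 2 slope deg 4.31 x at y=-174: 667.4
  prong 730 y at x=600: -5.0 dir -3.2 xmin 571.5
  prong 609 y at x=600: -58.4 dir -3.6 xmin 567.7
  prong 569 y at x=600: -143.2 dir -5.1 xmin 561.4
  prong 591 y at x=600: -196.6 dir -5.3 xmin 557.5
  prong 161 y at x=600: -337.3 dir -6.8 xmin 550.1
top2 edge 1 slope deg 4.14 x at y=-174: 635.9
top2 edge 2 slope deg 3.99 x at y=-174: 666.1
  prong 83 y at x=600: -281.9 dir -4.6 xmin 550.5
  prong 154 y at x=600: -334.7 dir -1.1 xmin 551.1
  prong 74 y at x=600: -141.4 dir -4.5 xmin 560.4
  prong 77 y at x=600: -196.5 dir -4.9 xmin 555.8
  prong 62 y at x=600: -2.1 dir -6.0 xmin 569.7
  prong 62 y at x=600: -55.7 dir -3.0 xmin 565.3
```

```bash
python3 -m creep '{"delta_pos":[[0,0,0.018],[0,0,0.018],[0,0,0.018],[0,0,0.018],[0,0,0.018],[0,0,0.018],[0,0,0.018],[0,0,0.018],[0,0,0.018],[0,0,0.018],[0,0,0.018],[0,0,0],[0,0,0]],"twist":[[0,0,-6.7],[0,0,-6.7],[0,0,-6.7],[0,0,-6.7],[0,0,-6.7],[0,0,-6.7],[0,0,-6.7],[0,0,-6.7],[0,0,-6.7],[0,0,-6.7],[0,0,-7],[0,0,0],[0,0,0]]}'
python3 plan.py 433.5 -81.2 96 74
```

```text
t: 27.53
ee_pos: [492.6, -149.3, 198.1]
orientation: [-0.444, -3.108, -0.001]
ft_force: [0.6, 1.0, 0.3]
width: 44.2
grasp_force: 0.0
t 27.5 q6 -92 yaw 73.7 twist_z -0.3 alt 179.7 d(now) mm [ 75.6  48.8 102.3] d(after twist) [ 75.3  49.2 102.3] len 136 tilt 0.13
```

```bash
python3 -m creep '{"delta_pos":[[0.025,0.0163,0],[0.025,0.0163,0],[0.025,0.0163,0],[0,0,0],[0,0,0],[0,0,0]],"twist":[[0,0,0],[0,0,0],[0,0,0],[0,0,0],[0,0,0],[0,0,0]]}'
python3 - <<'E'
from h import *
im,d,K,E=grab('wrist','w5'); W=cloud(d,K,E); X,Y,Z=W[...,0],W[...,1],W[...,2]
m=(Z>108)&(Z<126)&(X<520)&(X>350)&(Y<20)&(Y>-160)
lab=cv2.connectedComponentsWithStats(m.astype(np.uint8))
for i in range(1,lab[0]):
    if lab[2][i,4]>150: print('bar',lab[2][i,4],rect(W[lab[1]==i][:,:2]),np.median(Z[lab[1]==i]))
z=grab('top'); W=cloud(*z[1:]); X,Y,Z=W[...,0],W[...,1],W[...,2]
m=(Z>110)&(Z<128)&(X<500)&(X>350)&(Y<0)&(Y>-450)
lab=cv2.connectedComponentsWithStats(m.astype(np.uint8))
for i in range(1,lab[0]):
    if lab[2][i,4]>60: print('top bar',lab[2][i,4],rect(W[lab[1]==i][:,:2]))
E
python3 plan.py 433.5 -81.2 96 74
```

```text
t: 28.03
ee_pos: [436.2, -82.4, 200.0]
orientation: [0.442, 3.107, -0.001]
ft_force: [0.7, 0.6, 0.9]
width: 44.1
grasp_force: 0.0
bar 2424 (array([432.9, -81.6]), array([ 13.5, 107.7]), 74.3) 120.69812479671758
top bar 200 (array([ 423.6, -357.8]), array([ 13.5, 108.8]), 78.8)
t 28.1 q6 -86 yaw 73.8 twist_z -0.2 alt 179.8 d(now) mm [  3.2   0.8 103.5] d(after twist) [  3.2   0.8 103.5] len 104 tilt 0.13
```

```bash
python3 -m creep '{"delta_pos":[[0.003,0.0005,0.01],[0,0,0.03],[0,0,0.03],[0,0,0.02],[0,0,0.008],[0,0,0.005],[0,0,0],[0,0,0]],"twist":[[0,0,0],[0,0,0],[0,0,0],[0,0,0],[0,0,0],[0,0,0],[0,0,0],[0,0,0]]}'
python3 -m creep '{"delta_pos":[[0,0,0],[0,0,0],[0,0,0],[0,0,0],[0,0,0],[0,0,0]],"twist":[[0,0,0],[0,0,0],[0,0,0],[0,0,0],[0,0,0],[0,0,0]]}' 0
python3 -m creep '{"delta_pos":[[0,0,-0.01],[0,0,-0.02],[0,0,-0.03],[0,0,-0.03],[0,0,-0.03],[0,0,-0.03],[0,0,-0.03],[0,0,-0.01],[0,0,0]],"twist":[[0,0,0],[0,0,0],[0,0,0],[0,0,0],[0,0,0],[0,0,0],[0,0,0],[0,0,0],[0,0,0]]}'
python3 plan.py 550 -30 282 -4.2
```

```text
t: 28.8
ee_pos: [432.7, -81.2, 96.3]
orientation: [0.442, 3.109, -0.0]
ft_force: [0.1, 0.1, -0.1]
width: 44.0
grasp_force: 0.0
t: 29.3
ee_pos: [432.0, -80.8, 95.9]
orientation: [0.441, 3.11, 0.0]
ft_force: [0.4, 0.9, 2.1]
width: 11.8
grasp_force: 30.0
t: 30.05
ee_pos: [433.2, -81.1, 288.4]
orientation: [0.44, 3.105, -0.001]
ft_force: [0.4, 0.6, -1.9]
width: 11.6
grasp_force: 30.0
t 30.1 q6 -86 yaw 73.9 twist_z 78.1 alt -101.9 d(now) mm [-97.9  81.5   7. ] d(after twist) [ 59.5 112.7   7. ] len 128 tilt 0.33
```

```bash
python3 -m creep '{"delta_pos":[[0,0,0],[0,0,0],[0,0,0],[0,0,0],[0,0,0],[0,0,0],[0,0,0],[0,0,0],[0,0,0],[0,0,0],[0,0,0],[0,0,0],[0,0,0],[0,0,0]],"twist":[[0,0,4],[0,0,6.5],[0,0,7],[0,0,7],[0,0,7],[0,0,7],[0,0,7],[0,0,7],[0,0,7],[0,0,7],[0,0,6.5],[0,0,5],[0,0,0],[0,0,0]]}'
python3 plan.py 540 -26 282 -4.2
```

```text
t: 31.22
ee_pos: [430.9, -80.6, 284.1]
orientation: [-2.296, -2.141, 0.003]
ft_force: [-0.8, 0.1, -0.4]
width: 11.9
grasp_force: 30.0
t 31.2 q6 -8 yaw -4.0 twist_z 0.2 alt -179.8 d(now) mm [ 62.1 105.    1.8] d(after twist) [ 62.5 104.8   1.8] len 122 tilt 0.17
```

```bash
python3 -m creep '{"delta_pos":[[0.0156,0.026,0.0015],[0.0156,0.026,0.0015],[0.0156,0.026,0.0015],[0.0156,0.026,0.0015],[0,0,0],[0,0,0],[0,0,0]],"twist":[[0,0,0],[0,0,0],[0,0,0],[0,0,0],[0,0,0],[0,0,0],[0,0,0]]}'
python3 plan.py 602.1 -29.7 277 -4.2
python3 - <<'E'
from h import *
im,d,K,E=grab('wrist','w6'); np.savez('pics/w6.npz',im=im,d=d,K=K,E=E)
E
```

```text
t: 31.8
ee_pos: [539.0, -26.1, 278.6]
orientation: [-2.297, -2.141, 0.003]
ft_force: [0.3, -0.3, -2.0]
width: 11.7
grasp_force: 30.0
t 31.8 q6 0 yaw -4.0 twist_z 0.2 alt -179.8 d(now) mm [ 0.8 63.2  1.4] d(after twist) [ 1.  63.2  1.4] len 63 tilt 0.15
```

View pics/w6.png

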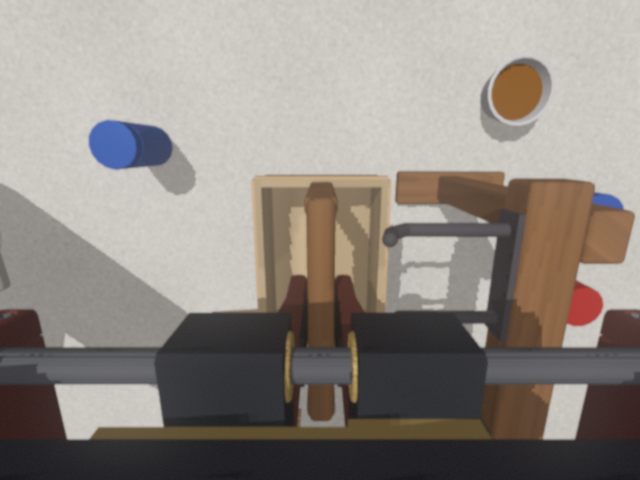

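The held basket's bar sits straight at (321,270), level with the prong pair at (450,230)/(450,317). I'll move in over the prongs and lower.

```bash
python3 -m creep '{"delta_pos":[[0,0.015,0.001],[0,0.018,0],[0,0.018,0],[0,0.01,0],[0,0,0],[0,0,0]],"twist":[[0,0,0],[0,0,0],[0,0,0],[0,0,0],[0,0,0],[0,0,0]]}'
python3 plan.py 600.1 -29.6 242 -4.2
python3 -m creep '{"delta_pos":[[0,0,0.01],[0,0,0.01],[0,0,0.008],[0,0,0.004],[0,0,0],[0,0,0]],"twist":[[0,0,0],[0,0,0],[0,0,0],[0,0,0],[0,0,0],[0,0,0]]}'
python3 plan.py 600.1 -29.6 241 -4.2
```

```text
t: 32.35
ee_pos: [600.1, -30.8, 278.4]
orientation: [-2.3, -2.139, 0.001]
ft_force: [0.2, 0.6, -1.7]
width: 11.8
grasp_force: 30.0
t 32.4 q6 0 yaw -4.2 twist_z 0.0 alt -180.0 d(now) mm [ 1.2 -0.  36.4] d(after twist) [ 1.2 -0.  36.4] len 36 tilt 0.07
t: 32.85
ee_pos: [600.6, -30.4, 246.2]
orientation: [-2.3, -2.139, 0.001]
ft_force: [0.6, -1.2, -1.8]
width: 11.6
grasp_force: 30.0
t 32.9 q6 0 yaw -4.1 twist_z 0.1 alt -179.9 d(now) mm [ 0.8 -0.6  5.2] d(after twist) [ 0.8 -0.6  5.2] len 5 tilt 0.06
```

Lowering until the force shows contact.

```bash
python3 -m creep '{"delta_pos":[[0,0,0.003],[0,0,0.0015],[0,0,0],[0,0,0]],"twist":[[0,0,0],[0,0,0],[0,0,0],[0,0,0]]}'
python3 -m creep '{"delta_pos":[[0,0,0.001],[0,0,0.001],[0,0,0]],"twist":[[0,0,0],[0,0,0],[0,0,0]]}'
```

```text
t: 33.18
ee_pos: [601.0, -30.5, 242.3]
orientation: [2.3, 2.14, 0.0]
ft_force: [-0.3, 0.0, -0.6]
width: 12.0
grasp_force: 30.0
t: 33.43
ee_pos: [601.2, -30.5, 240.8]
orientation: [2.3, 2.139, 0.001]
ft_force: [-2.0, -0.7, 2.1]
width: 11.8
grasp_force: 30.0
```

```bash
python3 -m creep '{"delta_pos":[[0,0,0],[0,0,0],[0,0,0],[0,0,0],[0,0,-0.005],[0,0,-0.015],[0,0,-0.03],[0,0,-0.03],[0,0,-0.02],[0,0,0],[0,0,0]],"twist":[[0,0,0],[0,0,0],[0,0,0],[0,0,0],[0,0,0],[0,0,0],[0,0,0],[0,0,0],[0,0,0],[0,0,0],[0,0,0]]}' 0.35
python3 - <<'E'
from h import *
for n in('scene','top'):
    im,d,K,E=grab(n,n+'3'); np.savez(f'pics/{n}3.npz',im=im,d=d,K=K,E=E)
W=cloud(d,K,E); X,Y,Z=W[...,0],W[...,1],W[...,2]
m=(Z>110)&(Z<128)&(X<520)&(X>330)&(Y<0)&(Y>-450)
lab=cv2.connectedComponentsWithStats(m.astype(np.uint8))
for i in range(1,lab[0]):
    if lab[2][i,4]>30: print('top bar',lab[2][i,4],rect(W[lab[1]==i][:,:2]))
s=cv2.imread('pics/scene3.png')[130:340,100:400]; cv2.imwrite('pics/scene3c.png',cv2.resize(s,None,fx=2.5,fy=2.5))
E
python3 plan.py 431.5 -202 200 -90
```

```text
t: 34.35
ee_pos: [601.5, -30.5, 341.6]
orientation: [2.299, 2.138, 0.003]
ft_force: [-0.3, -0.6, -0.2]
width: 30.7
grasp_force: 0.0
top bar 190 (array([ 428.8, -201. ]), array([ 12.8, 107. ]), 89.6)
top bar 196 (array([ 424. , -357.3]), array([ 13.6, 108.4]), 78.7)
t 34.5 q6 0 yaw -4.1 twist_z 85.9 alt -94.1 d(now) mm [-183.3 -155.8  139.4] d(after twist) [-168.6  171.6  139.4] len 278 tilt 0.09
```

View pics/scene3c.png

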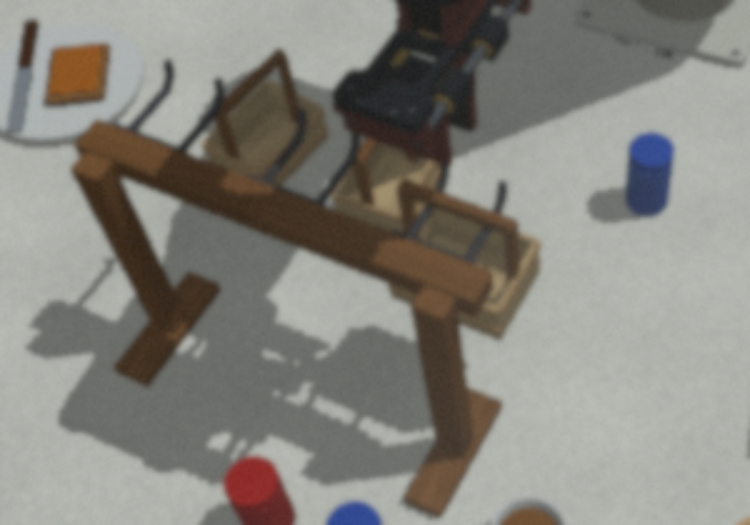

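The crop shows the basket hanging on both prongs of hook0, its bar running level from (410,190) to (515,225). Next is basket 2.

```bash
python3 -m creep '{"delta_pos":[[-0.0262,-0.0222,0],[-0.0262,-0.0222,0],[-0.0262,-0.0222,0],[-0.0262,-0.0222,0],[-0.0262,-0.0222,0],[-0.0262,-0.0222,0],[-0.0262,-0.0222,0]],"twist":[[0,0,0],[0,0,0],[0,0,0],[0,0,0],[0,0,0],[0,0,0],[0,0,0]]}'
python3 -m creep '{"delta_pos":[[0,0,0.011],[0,0,0.011],[0,0,0.011],[0,0,0.011],[0,0,0.011],[0,0,0.011],[0,0,0.011],[0,0,0.011],[0,0,0.011],[0,0,0.011],[0,0,0.011],[0,0,0.011],[0,0,0.01],[0,0,0],[0,0,0],[0,0,0]],"twist":[[0,0,6.6],[0,0,6.6],[0,0,6.6],[0,0,6.6],[0,0,6.6],[0,0,6.6],[0,0,6.6],[0,0,6.6],[0,0,6.6],[0,0,6.6],[0,0,6.6],[0,0,6.6],[0,0,6.6],[0,0,0],[0,0,0],[0,0,0]]}' 0.5
cat > bar.py <<'E'
from h import *
import sys
cx,cy=map(float,sys.argv[1:3])
im,d,K,E=grab('wrist'); W=cloud(d,K,E); X,Y,Z=W[...,0],W[...,1],W[...,2]
m=(Z>110)&(Z<126)&(abs(X-cx)<110)&(abs(Y-cy)<90)
lab=cv2.connectedComponentsWithStats(m.astype(np.uint8))
for i in range(1,lab[0]):
    if lab[2][i,4]>150: print('bar',lab[2][i,4],rect(W[lab[1]==i][:,:2]),np.median(Z[lab[1]==i]))
E
python3 bar.py 431 -202; python3 plan.py 431.5 -202 96 -90
```

```text
t: 35.03
ee_pos: [430.7, -202.6, 338.6]
orientation: [-2.298, -2.138, 0.002]
ft_force: [1.5, -0.3, 0.5]
width: 30.6
grasp_force: 0.0
t: 36.37
ee_pos: [432.5, -202.1, 198.0]
orientation: [-3.141, -0.007, 0.001]
ft_force: [0.1, 0.4, -0.6]
width: 43.5
grasp_force: 0.0
bar 2398 (array([ 432.6, -203.1]), array([ 13.3, 107. ]), 89.3) 120.6146576660459
t 36.4 q6 63 yaw -89.8 twist_z 0.2 alt -179.8 d(now) mm [ -1.3  -0.2 102.3] d(after twist) [ -1.3  -0.2 102.3] len 102 tilt 0.00
```

```bash
python3 -m creep '{"delta_pos":[[0,0.001,0.01],[0,0,0.03],[0,0,0.03],[0,0,0.02],[0,0,0.008],[0,0,0.004],[0,0,0],[0,0,0]],"twist":[[0,0,0.9],[0,0,0],[0,0,0],[0,0,0],[0,0,0],[0,0,0],[0,0,0],[0,0,0]]}'
python3 -m creep '{"delta_pos":[[0,0,0],[0,0,0],[0,0,0],[0,0,0],[0,0,0],[0,0,0]],"twist":[[0,0,0],[0,0,0],[0,0,0],[0,0,0],[0,0,0],[0,0,0]]}' 0
python3 -m creep '{"delta_pos":[[0,0,-0.01],[0,0,-0.02],[0,0,-0.03],[0,0,-0.03],[0,0,-0.03],[0,0,-0.03],[0,0,-0.025],[0,0,-0.008],[0,0,0]],"twist":[[0,0,0],[0,0,0],[0,0,0],[0,0,0],[0,0,0],[0,0,0],[0,0,0],[0,0,0],[0,0,0]]}'
python3 plan.py 529 -164.7 278 -4.2
```

```text
t: 37.08
ee_pos: [433.4, -203.5, 96.9]
orientation: [3.141, -0.023, 0.002]
ft_force: [-0.4, -0.3, -0.0]
width: 43.8
grasp_force: 0.0
t: 37.58
ee_pos: [432.8, -203.2, 96.4]
orientation: [3.141, -0.023, 0.0]
ft_force: [0.3, 1.3, 3.2]
width: 11.6
grasp_force: 30.0
t: 38.33
ee_pos: [433.7, -203.7, 281.5]
orientation: [3.139, -0.023, 0.007]
ft_force: [0.6, 1.1, -0.7]
width: 11.7
grasp_force: 30.0
t 38.3 q6 64 yaw -90.8 twist_z -86.6 alt 93.4 d(now) mm [ 94.7 -40.4   3.8] d(after twist) [45.9 92.2  3.8] len 103 tilt 0.27
```

```bash
python3 -m creep '{"delta_pos":[[0,0,0],[0,0,0],[0,0,0],[0,0,0],[0,0,0],[0,0,0],[0,0,0],[0,0,0],[0,0,0],[0,0,0],[0,0,0],[0,0,0],[0,0,0],[0,0,0],[0,0,0]],"twist":[[0,0,-4],[0,0,-6.5],[0,0,-7],[0,0,-7],[0,0,-7],[0,0,-7],[0,0,-7],[0,0,-7],[0,0,-7],[0,0,-7],[0,0,-7],[0,0,-7],[0,0,-6],[0,0,0],[0,0,0]]}'
python3 plan.py 529 -164.7 278 -4.2
python3 -m creep '{"delta_pos":[[0.0153,0.031,0],[0.0153,0.031,0],[0.0153,0.031,0],[0,0,0],[0,0,0],[0,0,0]],"twist":[[0,0,0],[0,0,0],[0,0,0],[0,0,0],[0,0,0],[0,0,0]]}'
python3 plan.py 589.9 -169.1 278 -4.2
```

```text
t: 39.58
ee_pos: [431.9, -202.8, 277.5]
orientation: [-2.305, -2.13, 0.002]
ft_force: [0.2, -0.2, -1.7]
width: 11.7
grasp_force: 30.0
t 39.6 q6 -22 yaw -4.5 twist_z -0.3 alt 179.7 d(now) mm [45.6 93.8 -0.7] d(after twist) [45.1 94.1 -0.7] len 104 tilt 0.17
t: 40.08
ee_pos: [528.0, -164.2, 278.0]
orientation: [-2.304, -2.133, 0.002]
ft_force: [-0.0, -0.1, -1.1]
width: 11.8
grasp_force: 30.0
t 40.1 q6 -14 yaw -4.4 twist_z -0.2 alt 179.8 d(now) mm [-0.2 62.  -0.1] d(after twist) [-0.4 62.  -0.1] len 62 tilt 0.14
```

```bash
python3 -m creep '{"delta_pos":[[0,0.015,0],[0,0.018,0],[0,0.018,0],[0,0.01,0],[0,0,0],[0,0,0]],"twist":[[0,0,-0.2],[0,0,0],[0,0,0],[0,0,0],[0,0,0],[0,0,0]]}'
python3 plan.py 589.9 -169.1 241 -4.2
python3 -m creep '{"delta_pos":[[0,0,0.01],[0,0,0.01],[0,0,0.01],[0,0,0.004],[0,0,0],[0,0,0]],"twist":[[0,0,0],[0,0,0],[0,0,0],[0,0,0],[0,0,0],[0,0,0]]}'
python3 plan.py 589.9 -169.1 241 -4.2
```

```text
t: 40.58
ee_pos: [588.8, -169.2, 278.7]
orientation: [-2.3, -2.138, 0.001]
ft_force: [0.1, -0.4, -1.4]
width: 11.8
grasp_force: 30.0
t 40.6 q6 -13 yaw -4.2 twist_z 0.0 alt -180.0 d(now) mm [ 0.1  1.2 37.7] d(after twist) [ 0.1  1.2 37.7] len 38 tilt 0.08
t: 41.08
ee_pos: [589.4, -168.8, 244.6]
orientation: [-2.3, -2.139, 0.001]
ft_force: [-0.0, 0.4, -0.3]
width: 11.7
grasp_force: 30.0
t 41.1 q6 -13 yaw -4.1 twist_z 0.1 alt -179.9 d(now) mm [-0.2  0.5  3.6] d(after twist) [-0.2  0.5  3.6] len 4 tilt 0.06
```

```bash
python3 -m creep '{"delta_pos":[[0,0,0.002],[0,0,0.001],[0,0,0.001],[0,0,0]],"twist":[[0,0,0],[0,0,0],[0,0,0],[0,0,0]]}'
```

```text
t: 41.42
ee_pos: [589.8, -168.9, 241.2]
orientation: [2.3, 2.14, 0.0]
ft_force: [-0.9, 0.6, -1.5]
width: 12.2
grasp_force: 30.0
```

```bash
python3 -m creep '{"delta_pos":[[0,0,0.0005],[0,0,0.0005],[0,0,0]],"twist":[[0,0,0],[0,0,0],[0,0,0]]}'
```

```text
t: 41.67
ee_pos: [589.9, -168.9, 241.1]
orientation: [2.3, 2.139, 0.001]
ft_force: [-2.0, 1.2, 4.3]
width: 11.5
grasp_force: 30.0
```

```bash
python3 -m creep '{"delta_pos":[[0,0,0],[0,0,0],[0,0,0],[0,0,0],[0,0,-0.005],[0,0,-0.015],[0,0,-0.03],[0,0,-0.03],[0,0,-0.02],[0,0,0],[0,0,0]],"twist":[[0,0,0],[0,0,0],[0,0,0],[0,0,0],[0,0,0],[0,0,0],[0,0,0],[0,0,0],[0,0,0],[0,0,0],[0,0,0]]}' 0.35
python3 - <<'E'
from h import *
im,d,K,E=grab('top'); W=cloud(d,K,E); X,Y,Z=W[...,0],W[...,1],W[...,2]
m=(Z>110)&(Z<128)&(X<520)&(X>330)&(Y<0)&(Y>-480)
lab=cv2.connectedComponentsWithStats(m.astype(np.uint8))
for i in range(1,lab[0]):
    if lab[2][i,4]>30: print('top bar',lab[2][i,4],rect(W[lab[1]==i][:,:2]))
E
python3 plan.py 426.8 -359 198 -101.3
```

```text
t: 42.58
ee_pos: [590.3, -169.1, 341.6]
orientation: [2.298, 2.138, 0.002]
ft_force: [-0.4, 0.8, -0.7]
width: 30.3
grasp_force: 0.0
top bar 197 (array([ 424.3, -357.3]), array([ 14. , 108.3]), 78.9)
t 42.6 q6 -13 yaw -4.1 twist_z -82.8 alt 97.2 d(now) mm [-201.4 -148.6  142. ] d(after twist) [ 122.3 -218.3  142. ] len 288 tilt 0.00
```

```bash
python3 -m creep '{"delta_pos":[[-0.0252,-0.0186,0],[-0.0252,-0.0186,0],[-0.0252,-0.0186,0],[-0.0252,-0.0186,0],[-0.0252,-0.0186,0],[-0.0252,-0.0186,0],[-0.0252,-0.0186,0],[-0.0252,-0.0186,0]],"twist":[[0,0,0],[0,0,0],[0,0,0],[0,0,0],[0,0,0],[0,0,0],[0,0,0],[0,0,0]]}'
python3 -m creep '{"delta_pos":[[0,0,0.01],[0,0,0.01],[0,0,0.01],[0,0,0.01],[0,0,0.01],[0,0,0.01],[0,0,0.01],[0,0,0.01],[0,0,0.01],[0,0,0.01],[0,0,0.01],[0,0,0.01],[0,0,0.01],[0,0,0.01],[0,0,0],[0,0,0],[0,0,0]],"twist":[[0,0,6.9],[0,0,6.9],[0,0,6.9],[0,0,6.9],[0,0,6.9],[0,0,6.9],[0,0,6.9],[0,0,6.9],[0,0,6.9],[0,0,6.9],[0,0,6.9],[0,0,6.9],[0,0,7.1],[0,0,7.1],[0,0,0],[0,0,0],[0,0,0]]}' 0.5
python3 bar.py 427 -359; python3 plan.py 427 -359 96 -101.2
```

```text
t: 43.3
ee_pos: [425.0, -359.6, 338.3]
orientation: [-2.298, -2.138, 0.0]
ft_force: [0.4, -0.0, 0.3]
width: 30.5
grasp_force: 0.0
t: 44.72
ee_pos: [426.6, -359.0, 199.8]
orientation: [-3.127, 0.299, 0.001]
ft_force: [0.2, -0.1, -0.1]
width: 44.1
grasp_force: 0.0
bar 2388 (array([ 426.5, -360.4]), array([ 13.4, 107.4]), 78.6) 120.60984051667417
t 44.8 q6 60 yaw -101.0 twist_z 0.2 alt -179.8 d(now) mm [ 1.000e-01 -3.000e-01  1.042e+02] d(after twist) [ 1.000e-01 -3.000e-01  1.042e+02] len 104 tilt 0.01
```

```bash
python3 -m creep '{"delta_pos":[[0,0.0012,0.01],[0,0,0.03],[0,0,0.03],[0,0,0.02],[0,0,0.009],[0,0,0.005],[0,0,0],[0,0,0]],"twist":[[0,0,0.4],[0,0,0],[0,0,0],[0,0,0],[0,0,0],[0,0,0],[0,0,0],[0,0,0]]}'
python3 -m creep '{"delta_pos":[[0,0,0],[0,0,0],[0,0,0],[0,0,0],[0,0,0],[0,0,0]],"twist":[[0,0,0],[0,0,0],[0,0,0],[0,0,0],[0,0,0],[0,0,0]]}' 0
python3 -m creep '{"delta_pos":[[0,0,-0.01],[0,0,-0.02],[0,0,-0.03],[0,0,-0.03],[0,0,-0.03],[0,0,-0.03],[0,0,-0.025],[0,0,-0.008],[0,0,0]],"twist":[[0,0,0],[0,0,0],[0,0,0],[0,0,0],[0,0,0],[0,0,0],[0,0,0],[0,0,0],[0,0,0]]}'
python3 plan.py 518.9 -304.3 278 -4.2
```

```text
t: 45.43
ee_pos: [427.1, -360.9, 96.9]
orientation: [3.125, -0.316, 0.002]
ft_force: [-0.2, -0.5, 0.3]
width: 43.8
grasp_force: 0.0
t: 45.93
ee_pos: [426.6, -360.4, 96.4]
orientation: [3.126, -0.316, 0.0]
ft_force: [-0.2, 0.8, 2.2]
width: 11.8
grasp_force: 30.0
t: 46.68
ee_pos: [427.4, -361.2, 281.7]
orientation: [3.123, -0.316, 0.006]
ft_force: [0.3, 0.5, -2.0]
width: 12.0
grasp_force: 30.0
t 46.7 q6 60 yaw -101.5 twist_z 82.7 alt -97.3 d(now) mm [ 78.2 -74.    3.9] d(after twist) [-63.4 -87.1   3.9] len 108 tilt 0.27
```

```bash
python3 -m creep '{"delta_pos":[[0,0,0],[0,0,0],[0,0,0],[0,0,0],[0,0,0],[0,0,0],[0,0,0],[0,0,0],[0,0,0],[0,0,0],[0,0,0],[0,0,0],[0,0,0],[0,0,0],[0,0,0],[0,0,0],[0,0,0]],"twist":[[0,0,-4],[0,0,-6.5],[0,0,-7],[0,0,-7],[0,0,-7],[0,0,-7],[0,0,-7],[0,0,-7],[0,0,-7],[0,0,-7],[0,0,-7],[0,0,-7],[0,0,-7],[0,0,-7],[0,0,-2.8],[0,0,0],[0,0,0]]}'
python3 plan.py 518.9 -304.3 278 -4.2
python3 -m creep '{"delta_pos":[[0.016,0.022,0],[0.016,0.022,0],[0.016,0.022,0],[0.0155,0.0215,0],[0,0,0],[0,0,0],[0,0,0]],"twist":[[0,0,0],[0,0,0],[0,0,0],[0,0,0],[0,0,0],[0,0,0],[0,0,0]]}'
python3 plan.py 579.7 -308.7 278 -4.2
```

```text
t: 48.1
ee_pos: [425.9, -359.8, 277.4]
orientation: [-2.302, -2.134, 0.0]
ft_force: [-0.5, 0.7, -1.8]
width: 11.9
grasp_force: 30.0
t 48.1 q6 -37 yaw -4.3 twist_z -0.1 alt 179.9 d(now) mm [62.4 88.5 -0.7] d(after twist) [62.2 88.7 -0.7] len 108 tilt 0.17
t: 48.68
ee_pos: [517.8, -303.4, 278.3]
orientation: [-2.301, -2.136, 0.001]
ft_force: [-0.4, -0.3, -1.3]
width: 11.8
grasp_force: 30.0
t 48.7 q6 -27 yaw -4.3 twist_z -0.1 alt 179.9 d(now) mm [-0.7 62.2  0.2] d(after twist) [-0.7 62.2  0.2] len 62 tilt 0.10
```

```bash
python3 -m creep '{"delta_pos":[[-0.0005,0.015,0],[0,0.018,0],[0,0.018,0],[0,0.0105,0],[0,0,0],[0,0,0]],"twist":[[0,0,0],[0,0,0],[0,0,0],[0,0,0],[0,0,0],[0,0,0]]}'
python3 -m creep '{"delta_pos":[[0,0,0.01],[0,0,0.01],[0,0,0.01],[0,0,0.004],[0,0,0],[0,0,0]],"twist":[[0,0,0],[0,0,0],[0,0,0],[0,0,0],[0,0,0],[0,0,0]]}'
python3 plan.py 579.7 -308.7 241 -4.2
python3 -m creep '{"delta_pos":[[0,0,0.002],[0,0,0.001],[0,0,0.001],[0,0,0.001],[0,0,0]],"twist":[[0,0,0],[0,0,0],[0,0,0],[0,0,0],[0,0,0]]}'
```

```text
t: 49.18
ee_pos: [578.9, -308.9, 278.7]
orientation: [-2.302, -2.136, 0.001]
ft_force: [-0.6, 1.0, -1.6]
width: 11.8
grasp_force: 30.0
t: 49.68
ee_pos: [579.5, -308.5, 244.6]
orientation: [-2.301, -2.137, 0.0]
ft_force: [-0.2, -0.6, -1.1]
width: 11.9
grasp_force: 30.0
t 49.7 q6 -25 yaw -4.2 twist_z -0.0 alt 180.0 d(now) mm [-0.2  0.2  3.6] d(after twist) [-0.2  0.2  3.6] len 4 tilt 0.06
t: 50.1
ee_pos: [580.0, -308.7, 241.1]
orientation: [2.302, 2.137, 0.0]
ft_force: [-1.3, 0.9, 3.6]
width: 11.5
grasp_force: 30.0
```

Contact. I'll release, lift, retreat and check everything.

```bash
python3 -m creep '{"delta_pos":[[0,0,0],[0,0,0],[0,0,0],[0,0,0],[0,0,-0.005],[0,0,-0.015],[0,0,-0.03],[0,0,-0.03],[0,0,-0.02],[0,-0.03,0],[0,-0.04,0],[0,-0.04,0],[0,-0.04,0],[0,-0.03,0],[0,0,0],[0,0,0],[0,0,0]],"twist":[[0,0,0],[0,0,0],[0,0,0],[0,0,0],[0,0,0],[0,0,0],[0,0,0],[0,0,0],[0,0,0],[0,0,0],[0,0,0],[0,0,0],[0,0,0],[0,0,0],[0,0,0],[0,0,0],[0,0,0]]}' 0.35
python3 - <<'E'
from h import *
im,d,K,E=grab('scene','scene4'); im,d,K,E=grab('top','top4')
W=cloud(d,K,E); X,Y,Z=W[...,0],W[...,1],W[...,2]
for k,(x,y) in dict(obl=(525,318.5),sq=(509,423),la=(404,406.5),sm=(420,302)).items():
    m=(np.hypot(X-x,Y-y)<28)&(Z>70)&(Z<130); print(k,m.sum(),np.percentile(Z[m],[50,80]).round(1))
a=cv2.imread('pics/scene4.png')[130:350,100:520]; b=cv2.imread('pics/top4.png')[140:345,155:500]
cv2.imwrite('pics/s4c.png',cv2.resize(a,None,fx=1.9,fy=1.9)); cv2.imwrite('pics/t4c.png',cv2.resize(b,None,fx=2.3,fy=2.3))
E
```

```text
t: 51.52
ee_pos: [401.1, -295.7, 340.9]
orientation: [2.301, 2.136, 0.001]
ft_force: [-0.8, 0.3, 0.4]
width: 30.7
grasp_force: 0.0
obl 287 [ 98.6 106. ]
sq 336 [103.4 107.2]
la 349 [103.8 107.2]
sm 269 [96.9 99.8]
```

View pics/s4c.png

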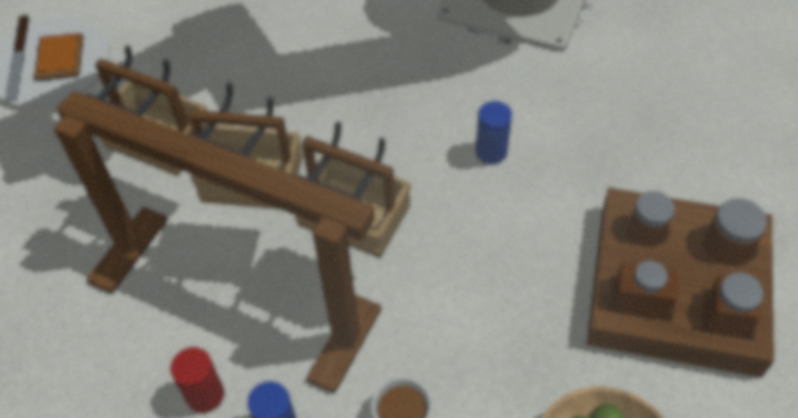

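View pics/t4c.png

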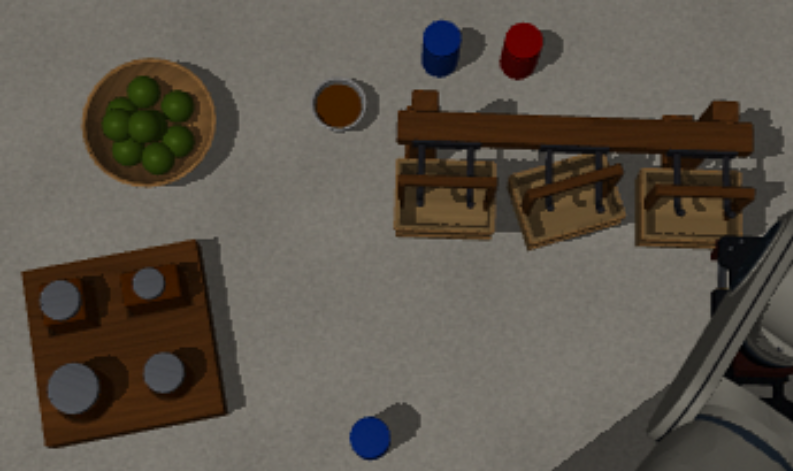

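All jars are seated at the right heights. The middle basket's bar has been skewed, running from (525,200) to (622,172) in the top crop, so I'll measure it.

```bash
cat > hung.py <<'E'
from h import *
im,d,K,E=grab('top'); W=cloud(d,K,E); X,Y,Z=W[...,0],W[...,1],W[...,2]; hsv=cv2.cvtColor(im,cv2.COLOR_RGB2HSV)
sat=im.max(2).astype(int)-im.min(2)
for hx,hy in((609.5,-28.5),(599.4,-168.2),(589,-308)):
    m=(abs(Y-hy)<64)&(X>hx-60)&(X<hx+27)&(Z>235)&(Z<285)&(sat>=22)
    l,n,s,_=cv2.connectedComponentsWithStats(m.astype(np.uint8))[0:4]
    ks=[k for k in range(1,l) if s[k,4]>15]; P=W[np.isin(n,ks)]
    if len(P)<20: print('none'); continue
    o=P[:,1]; c=np.polyfit(o-hy,P[:,2],1); x=np.polyfit(o-hy,P[:,0],1)
    print(len(P),rect(P[:,:2]),'z mid %.1f tilt %.1f deg'%(c[1],np.degrees(np.arctan(c[0]))),'x mid %.1f dir %.1f'%(x[1],np.degrees(np.arctan(x[0]))),'yrange',np.percentile(o,[1,99]).round(0))
E
python3 hung.py; python3 plan.py 590 -169 341 -4.2
```

```text
234 (array([598.1, -30.5]), array([105.4,  14.4]), 85.6) z mid 263.0 tilt -0.4 deg x mid 597.8 dir 4.2 yrange [-82.  22.]
217 (array([ 593.3, -168. ]), array([ 14. , 107.3]), 14.5) z mid 263.0 tilt -1.6 deg x mid 592.5 dir -14.3 yrange [-220. -116.]
235 (array([ 577. , -307.5]), array([106.4,  14.5]), 86.6) z mid 262.3 tilt -1.1 deg x mid 576.7 dir 4.0 yrange [-360. -254.]
t 51.7 q6 -34 yaw -4.2 twist_z 0.0 alt -180.0 d(now) mm [139.9 178.8  -0.8] d(after twist) [139.9 178.8  -0.8] len 227 tilt 0.01
```

```bash
python3 -m creep '{"delta_pos":[[0,0,0],[0,0,0],[0,0,0],[0,0,0],[0,0,0]],"twist":[[0,0,-6.2],[0,0,-6.2],[0,0,-6.3],[0,0,0],[0,0,0]]}'
python3 plan.py 595.9 -169.5 341 14.5
```

```text
t: 52.08
ee_pos: [401.0, -295.3, 339.9]
orientation: [-1.927, -2.48, -0.0]
ft_force: [0.3, -0.4, 0.3]
width: 30.7
grasp_force: 0.0
t 52.1 q6 -52 yaw 14.3 twist_z -0.2 alt 179.8 d(now) mm [ 73.7 220.   -1.1] d(after twist) [ 72.9 220.2  -1.1] len 232 tilt 0.03
```

```bash
python3 -m creep '{"delta_pos":[[0.0104,0.0314,0],[0.0104,0.0314,0],[0.0104,0.0314,0],[0.0104,0.0314,0],[0.0104,0.0314,0],[0.0104,0.0314,0],[0.0104,0.0314,0],[0,0,0],[0,0,0],[0,0,0]],"twist":[[0,0,0],[0,0,0],[0,0,0],[0,0,0],[0,0,0],[0,0,0],[0,0,0],[0,0,0],[0,0,0],[0,0,0]]}'
python3 - <<'E'
from h import *
im,d,K,E=grab('wrist','w7'); W=cloud(d,K,E); X,Y,Z=W[...,0],W[...,1],W[...,2]; sat=im.max(2).astype(int)-im.min(2)
m=(Z>254)&(Z<275)&(sat>25)&(abs(Y+169)<65)&(X<630)&(X>560)
n,l,s,_=cv2.connectedComponentsWithStats(m.astype(np.uint8))
for i in range(1,n):
    if s[i,4]>200: print('bar',s[i,4],rect(W[l==i][:,:2]),np.median(Z[l==i]))
E
python3 plan.py 595.9 -169.5 241.5 14.5
```

```text
t: 52.92
ee_pos: [594.6, -169.9, 339.6]
orientation: [-1.925, -2.481, 0.001]
ft_force: [-0.4, 0.1, -0.2]
width: 30.5
grasp_force: 0.0
bar 2468 (array([ 595.2, -170.7]), array([ 13.2, 107.7]), 14.4) 265.647455441425
t 53.0 q6 -31 yaw 14.4 twist_z -0.1 alt 179.9 d(now) mm [ 0.3  1.8 98.3] d(after twist) [ 0.3  1.8 98.3] len 98 tilt 0.06
```

View pics/w7.png

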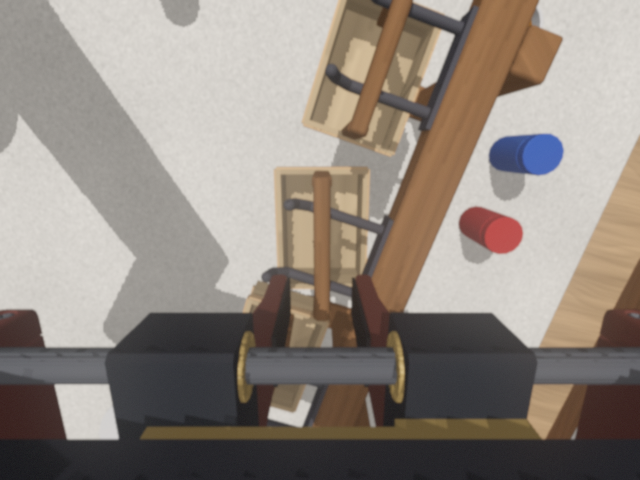

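The bar at (321,245) is lined up with the fingers. I'll descend, grip, raise slightly, straighten, seat and release.

```bash
python3 -m creep '{"delta_pos":[[0,0.001,0.01],[0,0,0.03],[0,0,0.03],[0,0,0.015],[0,0,0.008],[0,0,0.004],[0,0,0],[0,0,0]],"twist":[[0,0,0],[0,0,0],[0,0,0],[0,0,0],[0,0,0],[0,0,0],[0,0,0],[0,0,0]]}'
python3 -m creep '{"delta_pos":[[0,0,0],[0,0,0],[0,0,0],[0,0,0]],"twist":[[0,0,0],[0,0,0],[0,0,0],[0,0,0]]}' 0
python3 plan.py 590 -169.5 245 -4.2
```

```text
t: 53.63
ee_pos: [596.4, -170.1, 244.2]
orientation: [1.924, 2.482, 0.001]
ft_force: [-0.2, 0.7, 1.4]
width: 31.0
grasp_force: 0.0
t: 53.97
ee_pos: [596.3, -169.7, 244.0]
orientation: [1.923, 2.483, 0.001]
ft_force: [-1.4, -0.5, 2.1]
width: 11.9
grasp_force: 30.0
t 54.0 q6 -31 yaw 14.5 twist_z 18.7 alt -161.3 d(now) mm [ 1.8 -6.  -1. ] d(after twist) [-0.2 -6.3 -1. ] len 6 tilt 0.07
```

```bash
python3 -m creep '{"delta_pos":[[0,0,-0.003],[0,0,-0.003],[0,0,0],[0,0,0],[0,0,0],[0,0,0],[0,0,0],[0,-0.003,0],[0,-0.003,0],[0,0,0],[0,0,0]],"twist":[[0,0,0],[0,0,0],[0,0,3],[0,0,4],[0,0,4],[0,0,4],[0,0,3.7],[0,0,0],[0,0,0],[0,0,0],[0,0,0]]}'
python3 -m creep '{"delta_pos":[[0,0,0.002],[0,0,0.002],[0,0,0.001],[0,0,0.001],[0,0,0]],"twist":[[0,0,0],[0,0,0],[0,0,0],[0,0,0],[0,0,0]]}'
```

```text
t: 54.88
ee_pos: [589.7, -169.2, 249.3]
orientation: [-2.301, -2.139, -0.0]
ft_force: [0.6, -0.7, -2.0]
width: 11.9
grasp_force: 30.0
t: 55.3
ee_pos: [590.0, -169.2, 243.9]
orientation: [2.302, 2.138, -0.0]
ft_force: [-2.7, 0.6, 4.9]
width: 11.8
grasp_force: 30.0
```

```bash
python3 -m creep '{"delta_pos":[[0,0,0],[0,0,0],[0,0,0],[0,0,0],[0,0,-0.005],[0,0,-0.015],[0,0,-0.03],[0,0,-0.03],[0,0,-0.03],[0,-0.03,0],[0,-0.04,0],[0,-0.04,0],[0,-0.04,0],[0,-0.03,0],[0,0,0],[0,0,0],[0,0,0],[0,0,0],[0,0,0],[0,0,0]],"twist":[[0,0,0],[0,0,0],[0,0,0],[0,0,0],[0,0,0],[0,0,0],[0,0,0],[0,0,0],[0,0,0],[0,0,0],[0,0,0],[0,0,0],[0,0,0],[0,0,0],[0,0,0],[0,0,0],[0,0,0],[0,0,0],[0,0,0],[0,0,0]]}' 0.35
python3 hung.py
```

```text
t: 56.97
ee_pos: [411.2, -156.0, 352.9]
orientation: [-2.301, -2.138, 0.0]
ft_force: [-0.3, -0.1, -0.2]
width: 30.8
grasp_force: 0.0
230 (array([598.8, -30.6]), array([105.4,  14.3]), 86.1) z mid 262.5 tilt -1.2 deg x mid 598.1 dir 4.0 yrange [-82.  22.]
228 (array([ 587.4, -167.7]), array([107.1,  14.3]), 85.6) z mid 262.5 tilt -1.3 deg x mid 586.7 dir 3.9 yrange [-220. -114.]
231 (array([ 578.3, -307.4]), array([107. ,  14.9]), 85.9) z mid 262.1 tilt -1.0 deg x mid 576.9 dir 4.2 yrange [-360. -255.]
```

All three baskets hang straight and level, so I'm handing in.

```bash
python3 -c "
from workcell import *
print(close_job())"
```

```text
the job is handed in; nothing more can be done
None
```

All four jars are upright and fully down in their own wells, and all three baskets hang level, one to a hook. The middle basket turned out of line after it was hung, so I straightened it before handing in at about 57 s.

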